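Pin the packing dock with the drift, then pack castings low and tape rolls on top

TASK

The packing box has crept sideways on its dock: take the drift from its stand and push it all the way down through the yellow lug and the blue bridge below, so that the two holes pull into line and the box is locked, and leave it there. Only then pack the box: every grey casting standing upright on the box floor, and every black tape roll lying on top of the castings, not down on the floor. Leave the other things on the bench where they are.

Things in the scene. Friction and masses are not known exactly. Their poses are not given: they have to be found in the camera images.
- dock_hole (a point): centre of the 18 mm hole in the fixed dock's blue bridge plate (robot's side of the box), given at the height of the TOP of the yellow lug above it, 75 mm above the bench: where the drift's origin must end. Axes: the dock's, z up, x from this hole to the box (dock yaw within 0.2 rad), y along the slide. Plate 10 mm thick, its top 13 mm below this point; open below.
- lug_hole (a point): centre of the 18 mm hole in the carriage's yellow lug, on the lug's top face, 75 mm above the bench. Lug 10 mm thick, 60 mm wide along y. At the start it stands 3.5 to 6 mm off dock_hole, along the dock's +y.
- carriage (a joint): slide of the carriage (the grey packing box with its lug) on the dock's rails, m, along the dock's +y; 0 = the two holes in line. It does not spring back; it takes about 4 N to slide.
- box_floor (a point): centre of the inner floor of the grey open packing box that rides on the carriage, 25 mm above the bench; axes as the dock's. Inside 170 mm along its x, 190 mm along its y; walls 4 mm thick, rim 44 mm above the inner floor. It is 136 mm along the dock's x from the drift holes.
- drift: tapered steel drift, upright in a fixed wooden stand (56 x 56 x 66 mm, 22 mm hole). Origin on its axis at the underside of its collar (30 mm wide, 6 thick), z up. Red round handle 25 mm in diameter, straight from 12 to 46 mm above the origin, top at 52. Below the origin: 17 mm diameter for 23 mm, then tapering over 38 mm to a 6 mm tip, 61 mm below the origin. 0.2 kg.
- casting_1: grey die-cast test housing, 47 x 72 x 36 mm overall (x, y, z), about 0.12 kg; origin at the centre of its underside, z up. The block is 46 mm wide along x (grasp across this) and 25 mm high; a round boss of 24 mm diameter stands on it at y = +6 mm, flat ring top at 36 mm; a short port sticks out at the -y end. May be absent.
- casting_2: grey die-cast test housing, 48 x 64 x 39 mm overall (x, y, z), about 0.12 kg; origin at the centre of its underside, z up. The block is 48 mm wide along x (grasp across this) and 28 mm high; a round boss of 24 mm diameter stands on it at y = +6 mm, flat ring top at 39 mm; a short port sticks out at the -y end. May be absent.
- casting_3: grey die-cast test housing, 49 x 74 x 34 mm overall (x, y, z), about 0.12 kg; origin at the centre of its underside, z up. The block is 50 mm wide along x (grasp across this) and 22.5 mm high; a round boss of 24 mm diameter stands on it at y = +6 mm, flat ring top at 34 mm; a short port sticks out at the -y end. May be absent.
- casting_4: grey die-cast test housing, 44 x 65 x 36 mm overall (x, y, z), about 0.12 kg; origin at the centre of its underside, z up. The block is 44 mm wide along x (grasp across this) and 25 mm high; a round boss of 24 mm diameter stands on it at y = +6 mm, flat ring top at 36 mm; a short port sticks out at the -y end. May be absent.
- roll_1: black adhesive tape roll lying flat, 58 mm outside diameter, 19 mm high, 0.05 kg (light); origin at the centre of its underside, z up. May be absent.
- roll_2: black adhesive tape roll lying flat, 58 mm outside diameter, 19 mm high, 0.05 kg (light); origin at the centre of its underside, z up. May be absent.
- roll_3: black adhesive tape roll lying flat, 58 mm outside diameter, 19 mm high, 0.05 kg (light); origin at the centre of its underside, z up. May be absent.
- stopper: red rubber stopper, 31 mm across, 34 mm high, standing on the bench (bystander); origin at its foot
- fitting: brass hose fitting, 26 mm across, 53 mm high, standing (bystander); origin at its foot
- seal_ring: small white roll of thread tape, 49 mm across, 13 mm high (bystander, not one of the black rolls); origin at its underside
- gauge: hand-held dial gauge, 91 x 62 x 23 mm (bystander); origin at its underside
- timer: black stopwatch, 65 x 58 x 17 mm (bystander); origin at its underside
Not all that is in view belongs to the job. Leave any pink or purple look-alike of the roll_1 alone.

How it is judged:
On the way, in this order (a step that is already met when the one before it is completed fails the run):
1. the drift is pushed fully home through both holes and the carriage is in line (value of joint carriage between -0.0018 and 0.0018 m and z of drift in the frame of dock_hole between -0.004 and 0.003 m and horizontal distance between drift and dock_hole below 0.003 m and angle between drift's own z axis and vertical below 0.08 rad), for 0.2 s.
2. all castings present stand upright on the box floor (x of casting_1 in the frame of box_floor between -0.085 and 0.085 m and y of casting_1 in the frame of box_floor between -0.095 and 0.095 m and z of casting_1 in the frame of box_floor between -0.008 and 0.008 m and angle between each of casting_1, casting_2, casting_3, casting_4's own z axis and vertical below 0.15 rad and x of casting_2 in the frame of box_floor between -0.085 and 0.085 m and y of casting_2 in the frame of box_floor between -0.095 and 0.095 m and z of casting_2 in the frame of box_floor between -0.008 and 0.008 m and x of casting_3 in the frame of box_floor between -0.085 and 0.085 m and y of casting_3 in the frame of box_floor between -0.095 and 0.095 m and z of casting_3 in the frame of box_floor between -0.008 and 0.008 m and x of casting_4 in the frame of box_floor between -0.085 and 0.085 m and y of casting_4 in the frame of box_floor between -0.095 and 0.095 m and z of casting_4 in the frame of box_floor between -0.008 and 0.008 m), for 0.2 s.
At the end, for the whole second after the job is handed in: Drift upright in both holes, collar within 3 mm of the lug; carriage within 1.8 mm of in line; each casting upright (0.15 rad) on the box floor (8 mm); each roll inside the box on the castings, 25 mm or more above its floor, tilted under 0.6 rad; all at rest (all of step 1 and all of step 2 and x of roll_1 in the frame of box_floor between -0.085 and 0.085 m and y of roll_1 in the frame of box_floor between -0.095 and 0.095 m and z of roll_1 in the frame of box_floor between 0.025 and 0.055 m and angle between each of roll_1, roll_2, roll_3's own z axis and vertical below 0.6 rad and linear speed of each of roll_1, roll_2, roll_3, casting_1, casting_2, casting_3, casting_4 below 0.03 m/s and x of roll_2 in the frame of box_floor between -0.085 and 0.085 m and y of roll_2 in the frame of box_floor between -0.095 and 0.095 m and z of roll_2 in the frame of box_floor between 0.025 and 0.055 m and x of roll_3 in the frame of box_floor between -0.085 and 0.085 m and y of roll_3 in the frame of box_floor between -0.095 and 0.095 m and z of roll_3 in the frame of box_floor between 0.025 and 0.055 m); the robot touches nothing.
It fails at once if a casting or roll is put into the box while the carriage is more than 3 mm out of line (value of joint carriage above 0.003 m and ((x of casting_1 in the frame of box_floor between -0.085 and 0.085 m and y of casting_1 in the frame of box_floor between -0.095 and 0.095 m and z of casting_1 in the frame of box_floor below 0.06 m) or (x of casting_2 in the frame of box_floor between -0.085 and 0.085 m and y of casting_2 in the frame of box_floor between -0.095 and 0.095 m and z of casting_2 in the frame of box_floor below 0.06 m) or (x of casting_3 in the frame of box_floor between -0.085 and 0.085 m and y of casting_3 in the frame of box_floor between -0.095 and 0.095 m and z of casting_3 in the frame of box_floor below 0.06 m) or (x of casting_4 in the frame of box_floor between -0.085 and 0.085 m and y of casting_4 in the frame of box_floor between -0.095 and 0.095 m and z of casting_4 in the frame of box_floor below 0.06 m) or (x of roll_1 in the frame of box_floor between -0.085 and 0.085 m and y of roll_1 in the frame of box_floor between -0.095 and 0.095 m and z of roll_1 in the frame of box_floor below 0.06 m) or (x of roll_2 in the frame of box_floor between -0.085 and 0.085 m and y of roll_2 in the frame of box_floor between -0.095 and 0.095 m and z of roll_2 in the frame of box_floor below 0.06 m) or (x of roll_3 in the frame of box_floor between -0.085 and 0.085 m and y of roll_3 in the frame of box_floor between -0.095 and 0.095 m and z of roll_3 in the frame of box_floor below 0.06 m))).
It fails at once if a bystander is moved more than 4 cm (distance of any of stopper, fitting, seal_ring, gauge, timer from where it was at the start of the episode above 0.04 m).
Of casting_1, casting_2, casting_3, casting_4 only 3 to 4 are there at a start; the rules pass over those that are not, and their reading is None.
Of roll_1, roll_2, roll_3 only 2 to 3 are there at a start; the rules pass over those that are not, and their reading is None.
At some moment in a run one of casting_1, casting_2, casting_3, casting_4 may be knocked a few centimetres aside while the robot is not near it.
It also fails if it takes over 210 s, if anything falls off the work surface, if the arm or the gripper's body presses on something with over 40 N, if the wrist force passes 120 N, or if a joint passes its speed limit or range.

ROBOT

A 6-joint arm with a two-finger parallel gripper is mounted at the origin on a cart in front of the work surface, level with it; the furniture and walls round the work are solid. World frame = base frame: x ahead of the robot, y to its left, z up, the work surface at z = 0. Lengths are in m, angles in rad, forces in N, time in s.
With the tool pointing down it reaches from about 0.35 to 0.85 m from the base axis. Payload 8.1 kg.
Tool frame: the origin (TCP) lies at the very end of the fingers, on their centre line; the grasp point (between the pads) lies 19 mm behind it; z points along the fingers, y is the line along which they close (so a half turn about z gives the same grasp; the last joint's range is limited). The gripper opens to 93 mm and grips with 3 to 60 N. Pads are 15 mm wide; open, the fingers measure 128 mm over their backs; the gripper's body (75 mm by 188 mm) begins 65 mm behind the grasp point.
Start: joints at [-1.26, 0.13, 1.488, -0, 1.523, -0.085], TCP at [0.231, -0.554, 0.219] pointing down, gripper open.
Joint ranges: [-2.96, 2.96], [-0.89, 2.26], [0.02, 2.5], [-1.34, 4.48], [0, 2.73], [-2.66, 2.66]. Speed limits (rad/s): [2.39, 2.39, 2.79, 3.14, 3.14, 3.14].

INTERFACE

Orientations are given as a rotation vector (axis times angle).
In Python, from plant import read_state, eyes, workorder gives the robot as it stands. The module is installed in compiled form; this text tells all that it offers.
- The arm moves only by the tool play_rows, never from a script. Its argument "targets" is one flat list of numbers, 4 for each row, row after row: the shift along the tool's x, y, z in cm, then the turn about the tool's z in degrees. In form: [dx, dy, dz, roll, dx, dy, dz, roll, ...]. A call has 1 to 8 rows; each row is the pose to reach, as a shift and turn from the pose commanded when the call began, along the tool's axes at that moment; what a row does not reach only later rows make up. A row lasts 1/12 s, in which the tool goes at most 41.7 mm and 7.16 degrees, less where a joint would pass 70% of its speed; a pose out of reach is approached as far as the arm can. A call with a gripper value outside its range is refused whole. "grip" is the finger opening in cm, from 0 to 9.3, set as the call begins (left out, the last holds). The fingers move at their own pace and stop on an object; "grip_force" is the grip in N (left out, the last holds). Time passes only in rows, so rows that repeat a pose let the fingers close. It gives the time, the measured TCP pose, the force, the opening and the grip force at its end, in the units of the state.
- read_state(): the state, without advancing time (a new reading comes with each control period).
- eyes.read_camera(name): name is "side" or "top" or "wrist"; returns a dict with "image" (480x640x3 uint8, red, green, blue), "vfov" (degrees; the focal length in pixels is half the picture's height over the tangent of half this angle, whatever the lens; pixels are square), "cx", "cy" (the principal point, pixels), "cam_to_world" (4x4, takes a point from camera to world coordinates); the wrist camera has in their place "T_tool_cam" (4x4, takes a point from camera to tool coordinates, whose origin is the TCP and whose axes are the flange's). Camera axes: x right, y up, looking along -z (the intrinsics and any distortion apply to the point x, -y, -z); pixel columns grow to the right and rows downward; lengths in m; the calibration is good to about 2 mm. A picture is of the moment at which its call begins: read the wrist's pose just before it. There is no depth.
- workorder.close_job(): hands the job in; it is judged then, once.
The state is a dict: "t": time; "q": joint angles; "dq": joint speeds; "joint_torque": joint torques, N m; "tool_pos": TCP position; "orientation": TCP orientation; "force": force on the tool from outside, world axes, zero at the start; "wrist_torque": the same for the moment, N m; "opening": finger opening in m; "gripper_force": force on a finger pad.
Only numpy, scipy, OpenCV 4.12 (cv2) and the standard library are available. Lean on these libraries where they do the work, as an engineer would, in place of code of your own. Each camera call takes 0.05 s, during which the arm holds its last target. There are 200 camera calls.

## Working session

There is one attempt and no reset: what is moved stays moved. The work goes in short steps, Python scripts to look and compute and a tool call to move; the robot and the scene stay as the last step left them, time stands still between calls to the robot, and variables do not carry over. Pictures are saved under pics/ and viewed, at most 14 in all, crops included, and the job is handed in when it is done.

Besides the shell and the picture viewer there is one more tool, called after ">>>" by a JSON object that holds its "op" and its "data". play_rows: Moves the arm, as the interface text tells. Its arguments: {"type":"object","properties":{"targets":{"type":"array"},"grip":{"type":"number"},"grip_force":{"type":"number"}},"required":["targets"]}

```bash
mkdir -p pics
cat > h.py <<'E'
import numpy as np, cv2, json
from scipy.spatial.transform import Rotation as R
from plant import read_state, eyes, workorder
def shot(name,fn=None):
    s=read_state(); c=eyes.read_camera(name)
    if name=='wrist':
        T=np.eye(4);T[:3,:3]=R.from_rotvec(s['orientation']).as_matrix();T[:3,3]=s['tool_pos']
        c['cam_to_world']=T@c['T_tool_cam']
    if fn: cv2.imwrite('pics/'+fn,c['image'][:,:,::-1])
    np.save('cam_'+name+'.npy',{k:v for k,v in c.items()},allow_pickle=True)
    return c
def load(name): return np.load('cam_'+name+'.npy',allow_pickle=True).item()
def f(c): return 240/np.tan(np.radians(c['vfov'])/2)
def px2w(c,u,v,z):
    d=np.array([(u-c['cx'])/f(c),-(v-c['cy'])/f(c),-1.]);M=c['cam_to_world']
    d=M[:3,:3]@d;o=M[:3,3];return o+d*(z-o[2])/d[2]
def w2px(c,p):
    M=np.linalg.inv(c['cam_to_world']);q=M[:3,:3]@np.array(p)+M[:3,3]
    return np.array([c['cx']+f(c)*q[0]/-q[2],c['cy']-f(c)*q[1]/-q[2]])
E
python3 - <<'E'
from h import *
for n in('top','side'):
    c=shot(n,n+'0.png'); print(n,{k:(np.round(v,4) if k!='image' else 0) for k,v in c.items()})
s=read_state();print(s)
E
```

```text
top {'image': 0, 'vfov': np.float64(45.4994), 'cx': np.float64(317.8953), 'cy': np.float64(237.7147), 'cam_to_world': array([[ 8.180e-02,  9.697e-01, -2.302e-01,  1.931e-01],
       [-9.967e-01,  7.950e-02, -1.910e-02,  4.200e-03],
       [-2.000e-04,  2.309e-01,  9.730e-01,  1.484e+00],
       [ 0.000e+00,  0.000e+00,  0.000e+00,  1.000e+00]])}
side {'image': 0, 'vfov': np.float64(44.8876), 'cx': np.float64(319.9804), 'cy': np.float64(238.6146), 'cam_to_world': array([[-0.3654,  0.411 , -0.8352, -0.5554],
       [-0.9308, -0.1589,  0.3291,  0.4319],
       [ 0.0026,  0.8977,  0.4407,  0.666 ],
       [ 0.    ,  0.    ,  0.    ,  1.    ]])}
{'t': 0.1, 'q': array([-1.26038538e+00,  1.31081412e-01,  1.48916402e+00,  5.54269682e-06,
        1.52297233e+00, -8.54376534e-02]), 'dq': array([-2.95702010e-03, -1.73375004e-03, -4.16691697e-03, -1.56603661e-03,
        2.78063590e-05, -8.24646685e-04]), 'joint_torque': array([ 2.27462151e-03, -5.61348367e+01, -4.93093228e+01,  7.71730207e-02,
        2.92422599e-02, -7.44130739e-05]), 'tool_pos': array([ 0.23120307, -0.55312284,  0.21769835]), 'orientation': array([-3.07867500e+00, -6.17427673e-01,  2.77757695e-04]), 'force': array([-0.47567628,  0.06796459,  0.19884381]), 'wrist_torque': array([-0.02282672, -0.03454957,  0.02577882]), 'gripper_force': 0.0, 'opening': 0.09249560063011954}
```

View pics/top0.png

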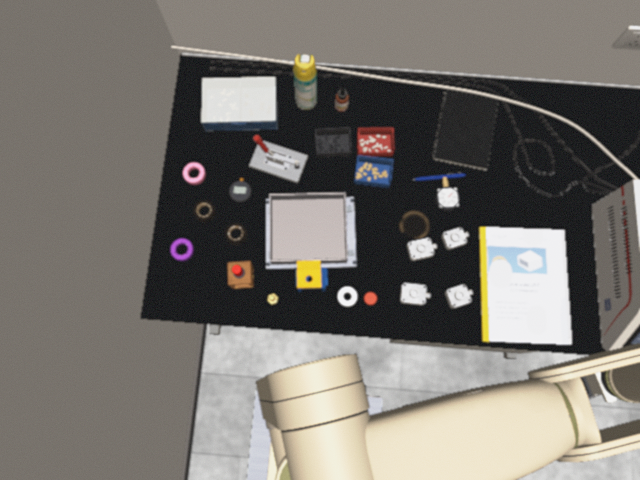

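View pics/side0.png

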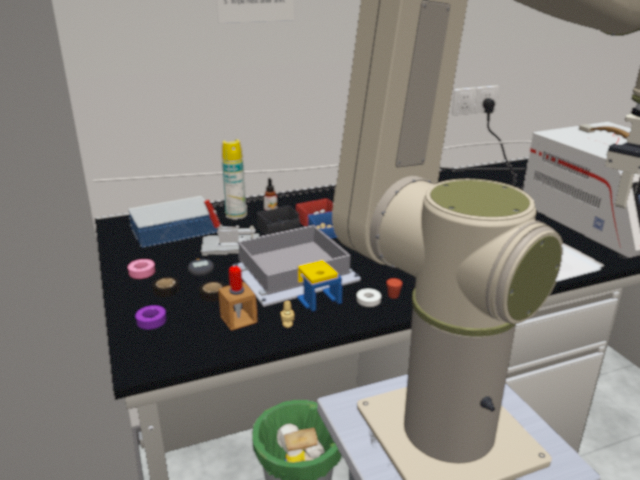

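The top view shows the drift at (238,270), the lug at (310,272), the box at (310,228), and possible castings at (421,248), (456,238), (415,294), (459,296) and (448,197). The dark rings at (204,210), (236,233) and (414,223) could be rolls. I'll enlarge with gamma to confirm.

Run:
```python
from h import *
im=load('top')['image'][150:320,165:485,::-1]
im=(255*(im/255.)**0.5).astype(np.uint8)
cv2.imwrite('pics/topz.png',cv2.resize(im,None,fx=2.5,fy=2.5,interpolation=cv2.INTER_CUBIC))
```

```text
(no output)
```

View pics/topz.png

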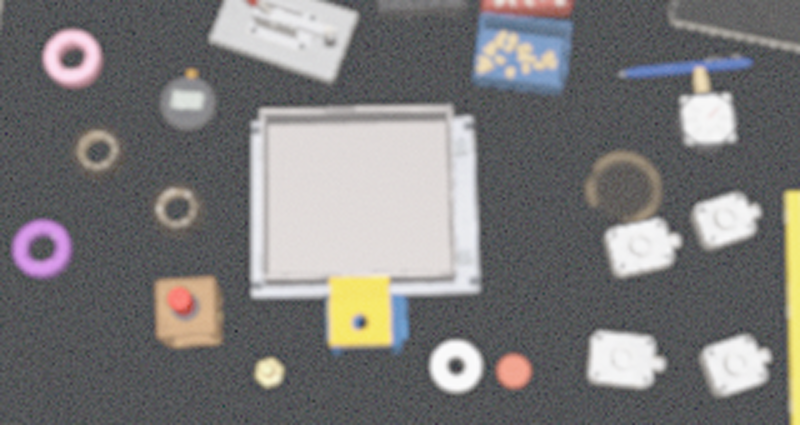

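```bash
cat >> h.py <<'E'
def yaw(s=None):
    s=s or read_state(); M=R.from_rotvec(s['orientation']).as_matrix(); return np.degrees(np.arctan2(M[1,1],M[0,1]))  # direction of tool y (closing) in world
def plan(x,y,z,yw=None,s=None):
    """print total shift (cm, tool axes) and roll (deg) to reach world TCP x,y,z and closing direction yw (deg)"""
    s=s or read_state(); M=R.from_rotvec(s['orientation']).as_matrix()
    d=M.T@(np.array([x,y,z])-s['tool_pos'])*100
    r=0 if yw is None else -((yw-yaw(s)))   # tool z down: positive turn reduces world yaw
    print('d cm',np.round(d,2),'roll',np.round(r,2),'t',round(s['t'],1),'q6',round(np.degrees(s['q'][5]),1),'yaw',round(yaw(s),1))
E
python3 - <<'E'
from h import *
c=load('top')
Z=lambda u,v:(165+u/2.5,150+v/2.5)
for n,u,v,z in [('drift top',181,299,.118),('lug hole',360,322,.075),('boxTL',265,118,.069),('boxTR',452,116,.069),('rollA',98,150,.019),('rollB',177,207,.019),('ring',625,187,.01),('cA',641,245,.036),('cB',726,219,.036),('cC',624,359,.036),('cD',736,363,.036),('fitting',269,372,.03),('stopper',514,370,.034),('timer',188,102,.017),('stand',190,310,.066),('gauge',708,118,.02)]:
    print(n,np.round(px2w(c,*Z(u,v),z),3))
w=shot('wrist'); print(np.round(w['T_tool_cam'],3),w['vfov'],w['cx'],w['cy'])
plan(.35,.15,.25,90); print(R.from_rotvec(read_state()['orientation']).as_matrix().round(3), np.degrees(read_state()['q']))
E
```

```text
drift top [0.421 0.219 0.118]
lug hole [0.42  0.045 0.075]
boxTL [0.625 0.162 0.069]
boxTR [ 0.643 -0.031  0.069]
rollA [0.59  0.341 0.019]
rollB [0.535 0.25  0.019]
ring [ 0.598 -0.222  0.01 ]
cA [ 0.53  -0.237  0.036]
cB [ 0.565 -0.324  0.036]
cC [ 0.41  -0.224  0.036]
cD [ 0.415 -0.338  0.036]
fitting [0.368 0.135 0.03 ]
stopper [ 0.39  -0.114  0.034]
timer [0.652 0.252 0.017]
stand [0.42  0.217 0.066]
gauge [ 0.679 -0.305  0.02 ]
[[ 0.001  0.966  0.257  0.071]
 [ 1.    -0.001  0.001 -0.001]
 [ 0.001  0.257 -0.966 -0.166]
 [ 0.     0.     0.     1.   ]] 62.04753822697586 320.3654285756902 230.9648011296921
d cm [ 38.07 -60.31  -3.13] roll -157.33 t 0.1 q6 -4.9 yaw -67.3
[[ 0.923  0.386 -0.   ]
 [ 0.386 -0.923  0.001]
 [ 0.    -0.001 -1.   ]] [-7.22174982e+01  7.50661912e+00  8.53128942e+01  2.81770040e-04
  8.72621314e+01 -4.89250617e+00]
```

>>> {"op": "play_rows", "data": {"targets": [28, -18, 0, 0, 28, -18, 0, 0, 28, -18, 0, 0, 28, -18, 0, 0, 28, -18, 0, 0, 28, -18, 0, 0, 28, -18, 0, 0, 28, -18, 0, 0]}}

```text
t: 0.82
tool_pos: [0.4209, -0.2776, 0.2185]
orientation: [-3.08, -0.617, 0.0]
force: [-0.0, 0.3, 0.0]
opening: 0.0928
gripper_force: 0.0
```

>>> {"op": "play_rows", "data": {"targets": [13, -31, 0, 0, 13, -31, 0, 0, 13, -31, 0, 0, 13, -31, 0, 0, 13, -31, 0, 0, 13, -31, 0, 0, 13, -31, 0, 0, 13, -31, 0, 0]}}

```text
t: 1.48
tool_pos: [0.4201, 0.0557, 0.2187]
orientation: [3.08, 0.617, 0.001]
force: [0.5, -0.5, -0.7]
opening: 0.0931
gripper_force: 0.0
```

Run:
```python
from h import *
plan(.42,.217,.22,-84.7);print(read_state()['tool_pos'],read_state()['force'])
```

```text
d cm [  6.21 -14.89  -0.13] roll 17.36 t 1.5 q6 67.9 yaw -67.3
[0.42010587 0.05568497 0.21865926] [ 0.47926499 -0.50282415 -0.66279788]
```

>>> {"op": "play_rows", "data": {"targets": [0, 1, 0, 7, 0, 1, 0, 14, 0, 1, 0, 17.4, 0, 1, 0, 17.4, 0, 1, 0, 17.4]}}

```text
t: 1.9
tool_pos: [0.4244, 0.0446, 0.2184]
orientation: [-3.138, -0.149, 0.001]
force: [-0.5, -0.3, -0.4]
opening: 0.093
gripper_force: 0.0
```

Run:
```python
from h import *
shot('wrist','w_lug.png');plan(.42,.217,.22,-84.7)
```

```text
d cm [  1.18 -17.22  -0.15] roll 0.11 t 1.9 q6 83.7 yaw -84.6
```

View pics/w_lug.png

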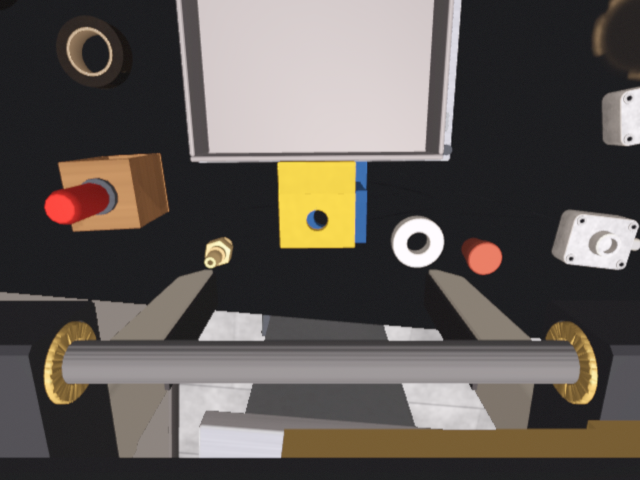

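Run:
```python
from h import *
c=load('wrist');im=c['image'].astype(int)
r,g,b=im[...,0],im[...,1],im[...,2]
yel=(r>140)&(g>120)&(b<90); blue=(b>r+30)
v0,v1,u0,u1=200,240,300,340
hole=~yel
lab=cv2.connectedComponentsWithStats(hole[150:250,283:350].astype(np.uint8))
for s,ce in zip(lab[2],lab[3]): print(s,ce+[283,150])
for v in range(206,234,2): print(v,''.join('Y' if yel[v,u] else 'B' if blue[v,u] else '.' for u in range(296,340)))
print('row 200',''.join('Y' if yel[200,u] else 'B' if blue[200,u] else '.' for u in range(270,375)))
print('row 225',''.join('Y' if yel[235,u] else 'B' if blue[235,u] else '.' for u in range(270,375)))
for u,v,z in [(318,219,.075),(278,247,.075),(355,247,.075),(193,159,.069),(449,159,.069),(366,242,.062)]: print(u,v,px2w(c,u,v,z).round(4))
crop=c['image'][140:260,260:380,::-1];cv2.imwrite('pics/lugz.png',cv2.resize(crop,None,fx=4,fy=4,interpolation=cv2.INTER_CUBIC))
```

```text
[   0   11   67   87 5477] [315.98466314 203.02665693]
[  0   0  67  11 737] [316. 155.]
[ 23  59  22  21 352] [316.23863636 219.14488636]
[  0  98  67   2 134] [316.  248.5]
206 YYYYYYYYYYYYYYYYYYYYYYYYYYYYYYYYYYYYYYYYYYYY
208 YYYYYYYYYYYYYYYYYYYYYYYYYYYYYYYYYYYYYYYYYYYY
210 YYYYYYYYYYYYYYY........YYYYYYYYYYYYYYYYYYYYY
212 YYYYYYYYYYYY...BBBB.........YYYYYYYYYYYYYYYY
214 YYYYYYYYYYY..BBBBBB...........YYYYYYYYYYYYYY
216 YYYYYYYYYY..BBBBBB.............YYYYYYYYYYYYY
218 YYYYYYYYYY.BBBBBBBB.............YYYYYYYYYYYY
220 YYYYYYYYYY.BBBBBBBB.............YYYYYYYYYYYY
222 YYYYYYYYYYY.BBBBBBBBB..........YYYYYYYYYYYYY
224 YYYYYYYYYYYY.BBBBBBBBBBBB......YYYYYYYYYYYYY
226 YYYYYYYYYYYYY..BBBBBBBBBBB...YYYYYYYYYYYYYYY
228 YYYYYYYYYYYYYYY.....BBB....YYYYYYYYYYYYYYYYY
230 YYYYYYYYYYYYYYYYYYYYYYYYYYYYYYYYYYYYYYYYYYYY
232 YYYYYYYYYYYYYYYYYYYYYYYYYYYYYYYYYYYYYYYYYYYY
row 200 ........YYYYYYYYYYYYYYYYYYYYYYYYYYYYYYYYYYYYYYYYYYYYYYYYYYYYYYYYYYYYYYYYYYYYYYYYYYYY..BBBBBBBBBBBB.......
row 225 ..........YYYYYYYYYYYYYYYYYYYYYYYYYYYYYYYYYYYYYYYYYYYYYYYYYYYYYYYYYYYYYYYYYYYYYYYYYY.BBBBBBBBBBBB........
318 219 [0.4224 0.0474 0.075 ]
278 247 [0.3961 0.0775 0.075 ]
355 247 [0.4021 0.0154 0.075 ]
193 159 [0.4596 0.1489 0.069 ]
449 159 [ 0.4786 -0.0499  0.069 ]
366 242 [0.4034 0.0051 0.062 ]
```

>>> {"op": "play_rows", "data": {"targets": [0.8, -17.2, 0, 0, 0.8, -17.2, 0, 0, 0.8, -17.2, 0, 0, 0.8, -17.2, 0, 0, 0.8, -17.2, 0, 0, 0.8, -17.2, 0, 0, 0.8, -17.2, 0, 0]}}

```text
t: 2.53
tool_pos: [0.4167, 0.2161, 0.2184]
orientation: [3.137, 0.148, -0.001]
force: [-0.2, -0.8, -0.6]
opening: 0.093
gripper_force: 0.0
```

Run:
```python
from h import *
c=shot('wrist','w_dr.png');im=c['image'].astype(int)
r,g,b=im[...,0],im[...,1],im[...,2]
red=((r>130)&(g<70)&(b<70)).astype(np.uint8)
l=cv2.connectedComponentsWithStats(red)
for s,ce in zip(l[2],l[3]):
    if s[4]>150: print(s,ce)
print(read_state()['tool_pos'])
```

```text
[     0      0    640    480 306862] [319.5100599  239.53228161]
[294 198  34  35 336] [310.33333333 210.05357143]
[0.41686806 0.2155077  0.21847408]
```

View pics/w_dr.png

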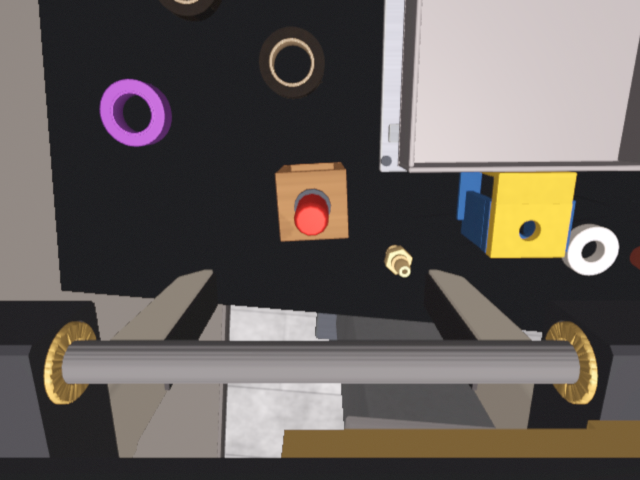

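The drift handle top is at (312,215) in the second picture. The lug hole is at (317,219) in the first, and blue shows through its left side, so the bridge sits toward −y as expected. The roll at (292,62) has a black body and tan core, and a second one is at (187,0). The purple ring at (136,112) is a decoy.

Run:
```python
from h import *
c=load('wrist');im=c['image'].astype(int)
r,g,b=im[...,0],im[...,1],im[...,2]
red=((r>90)&(g<r*.45)&(b<r*.45)).astype(np.uint8)
red[:, :285]=0;red[:,340:]=0;red[:180]=0;red[240:]=0
l=cv2.connectedComponentsWithStats(red)
for s,ce in zip(l[2],l[3]):
    if s[4]>100: print(s,ce)
for v in range(190,236,3): print(v,''.join('R' if red[v,u] else '.' for u in range(288,336)))
print('TCP px',w2px(c,read_state()['tool_pos']))
for u,v in [(312,216),(312,215)]: print(px2w(c,u,v,.118))
# bridge hole prediction in first view
T=c['cam_to_world'].copy(); s=read_state()
c1=dict(c);T[:3,3]+=np.array([.4244,.0446,.2184])-s['tool_pos'];c1['cam_to_world']=T
L=px2w(c1,317,219.2,.075);print('lug',L)
for o in (.004,.005,.006):
    p=L+o*np.array([.095,-.9955,0]);p[2]=.062;print(o,p,w2px(c1,p), w2px(c1,p+[0,.009,0]),w2px(c1,p-[.009,0,0]))
```

```text
[     0      0    640    480 306092] [319.52997138 239.58984554]
[ 294  194   34   41 1108] [311.22021661 214.67960289]
190 ................................................
193 ................................................
196 ................RRRRRRRRRRRRRRRR................
199 .............RRRRRRRRRRRRRRRRRRRRRRR............
202 ...........RRRRRRRRRRRRRRRRRRRRRRRRRRR..........
205 ..........RRRRRRRRRRRRRRRRRRRRRRRRRRRRR.........
208 .........RRRRRRRRRRRRRRRRRRRRRRRRRRRRRRR........
211 ........RRRRRRRRRRRRRRRRRRRRRRRRRRRRRRRR........
214 .......RRRRRRRRRRRRRRRRRRRRRRRRRRRRRRRRR........
217 ......RRRRRRRRRRRRRRRRRRRRRRRRRRRRRRRRRR........
220 .......RRRRRRRRRRRRRRRRRRRRRRRRRRRRRRRRR........
223 .......RRRRRRRRRRRRRRRRRRRRRRRRRRRRRRRRR........
226 ........RRRRRRRRRRRRRRRRRRRRRRRRRRRRRR..........
229 ...........RRRRRRRRRRRRRRRRRRRRRRRRR............
232 ..............RRRRRRRRRRRRRRRRRRR...............
235 ................................................
TCP px [324.05040462 288.28986887]
[0.42642672 0.22380587 0.118     ]
[0.42712404 0.22386841 0.118     ]
lug [0.42194677 0.04869523 0.075     ]
0.004 [0.42232677 0.04471323 0.062     ] [321.96296674 215.5937368 ] [311.12362302 214.58720275] [320.92829675 226.09477544]
0.005 [0.42242177 0.04371773 0.062     ] [323.17211458 215.59337611] [312.33358114 214.58684192] [322.12904088 226.09441623]
0.006 [0.42251677 0.04272223 0.062     ] [324.38126219 215.59301542] [313.54353902 214.58648109] [323.32978478 226.09405702]
```

Run:
```python
from h import *
from scipy.optimize import least_squares
c=load('wrist')
def box(p):
    a=np.linspace(0,2*np.pi,60);P=[]
    for z,r in((.112,.0125),(.118,.0095),(.078,.0125)):
        P+=[w2px(c,[p[0]+r*np.cos(t),p[1]+r*np.sin(t),z]) for t in a]
    P=np.array(P);return np.array([P[:,0].min(),P[:,0].max(),P[:,1].max()])
s=least_squares(lambda p:box(p)-[294,328,233.7],[.42,.22],x_scale=.01,diff_step=1e-3);print(s.x,box(s.x))
plan(*s.x,.081,-84.5)
```

```text
[0.42463704 0.22447428] [293.13696055 328.86388595 233.72091125]
d cm [ 0.86 -0.83 13.75] roll -0.2 t 2.6 q6 105.8 yaw -84.7
```

>>> {"op": "play_rows", "data": {"targets": [0.85, -0.8, 3, 0, 0.85, -0.8, 6, 0, 0.85, -0.8, 8, 0, 0.85, -0.8, 10, 0, 0.85, -0.8, 12, 0, 0.85, -0.8, 13.3, 0, 0.85, -0.8, 13.7, 0, 0.85, -0.8, 13.7, 0]}}

```text
t: 3.25
tool_pos: [0.4239, 0.2234, 0.0805]
orientation: [3.137, 0.142, -0.004]
force: [-0.4, 0.6, -0.4]
opening: 0.0928
gripper_force: 0.0
```

>>> {"op": "play_rows", "data": {"targets": [0, 0, 0, 0, 0, 0, 0, 0, 0, 0, 0, 0, 0, 0, 0, 0, 0, 0, 0, 0, 0, 0, 0, 0, 0, 0, 0, 0, 0, 0, 0, 0], "grip": 1.0, "grip_force": 40}}

```text
t: 3.92
tool_pos: [0.4244, 0.2254, 0.0817]
orientation: [3.138, 0.145, 0.0]
force: [-0.5, -0.6, -0.4]
opening: 0.0445
gripper_force: 0.0
```

Run:
```python
from h import *
shot('wrist','w_gr.png');print(read_state())
```

```text
{'t': 3.9667, 'q': array([ 3.81375662e-01, -8.33570939e-02,  1.96280410e+00,  2.35434463e-05,
        1.26213822e+00,  1.85982196e+00]), 'dq': array([-0.00127601,  0.00054815, -0.00017401, -0.00067939, -0.00021013,
        0.00054599]), 'joint_torque': array([-2.71633253e-03, -4.13482404e+01, -4.56589901e+01, -8.35411105e-03,
       -7.96524086e-02, -5.10243171e-04]), 'tool_pos': array([0.42441911, 0.22536818, 0.08166419]), 'orientation': array([-3.13822102e+00, -1.44999229e-01,  5.69450675e-07]), 'force': array([-0.32219977,  0.37854459,  0.55706974]), 'wrist_torque': array([ 0.05281514, -0.00652964, -0.0024123 ]), 'gripper_force': 0.0, 'opening': 0.04007540415259849}
```

View pics/w_gr.png

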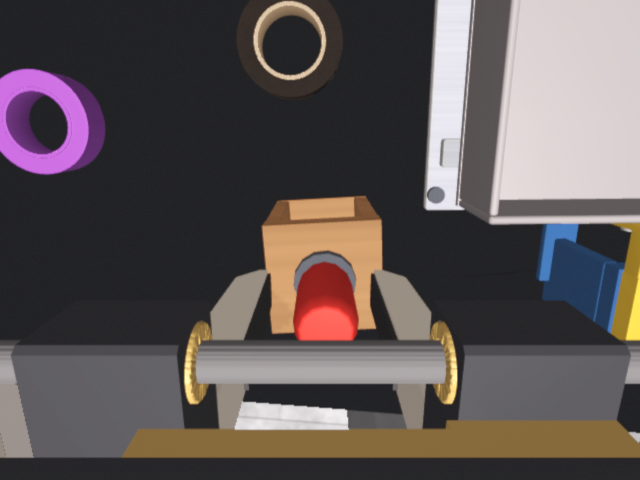

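The handle is at (325,300), between the fingers at (240,320) and (400,320), which are still closing.

>>> {"op": "play_rows", "data": {"targets": [0, 0, 0, 0, 0, 0, 0, 0, 0, 0, 0, 0, 0, 0, 0, 0, 0, 0, 0, 0, 0, 0, 0, 0]}}

```text
t: 4.47
tool_pos: [0.4245, 0.2252, 0.0816]
orientation: [3.138, 0.145, -0.0]
force: [0.2, -1.0, 0.5]
opening: 0.0242
gripper_force: 40.0
```

>>> {"op": "play_rows", "data": {"targets": [0, 0, -1, 0, 0, 0, -3, 0, 0, 0, -5, 0, 0, 0, -7, 0, 0, 0, -8.5, 0, 0, 0, -8.5, 0, 0, 0, -8.5, 0]}}

```text
t: 5.05
tool_pos: [0.4251, 0.2256, 0.1676]
orientation: [-3.137, -0.145, -0.003]
force: [-0.6, 0.1, -1.8]
opening: 0.0246
gripper_force: 40.0
```

Run:
```python
from h import *
plan(.4225,.0429+.0025,.166)
shot('side','s1.png');shot('wrist','w_hold.png')
a=cv2.imread('pics/s1.png')[150:350,150:400];b=cv2.imread('pics/w_hold.png')[200:400,200:450]
cv2.imwrite('pics/m1.png',cv2.resize(np.hstack([a,b]),None,fx=1.6,fy=1.6))
```

```text
d cm [-1.91 17.92  0.15] roll 0 t 5.0 q6 106.6 yaw -84.7
```

View pics/m1.png

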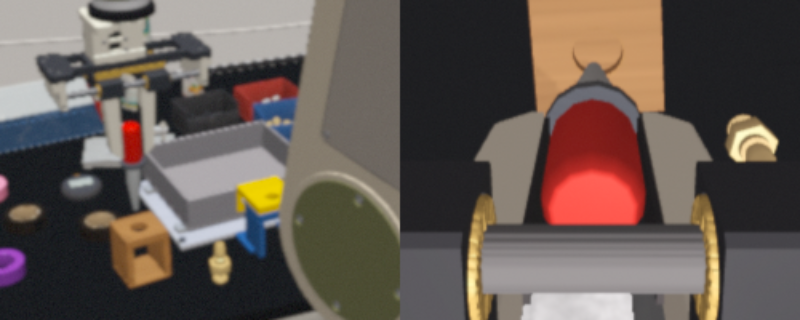

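Run:
```python
from h import *
c=load('wrist');s=read_state();p=s['tool_pos'];print(p)
im=c['image'].astype(int)
for v in range(228,262,2): print(v,' '.join('%3d'%im[v,u].mean() for u in range(306,342,2)))
for dx in(-.003,0,.003): print(dx,w2px(c,[p[0]+dx,p[1],p[2]-.0147-.061]), w2px(c,[p[0]+dx,p[1],p[2]-.0147+.006]))
```

```text
[0.42376108 0.22507622 0.16549182]
228 154 149 147 147 147 147 147 147 147 147 147 147 148 148 149 148 144 151
230 153 134 149 150 150 149 151 150 150 150 151 150 150 150 150 149 137 151
232 152 124 152 152 151 152 151 151 151 152 151 151 150 151 151 151 118 150
234 153 108 152 153 153 153 153 154 153 153 153 154 153 154 154 152 104 151
236 153 113 138 155 154 155 155 156 157 156 156 156 156 155 155 133 110 152
238 154 145  91 144 148 148 150 139 140 153 154 153 154 153 146  90 142 153
240 154 153 106  98 138 140 106 100  98 118 146 147 145 134  96 106 149 152
242 154 153 147  97  86 111 100  98  96  95 135 138 119  87  96 149 153 153
244 154 155 153 148 108  99 100  97  98  95  95  88  85 116 147 155 155 156
246 157 156 156 153 111 100 101  99  97  96  94  99 140 156 158 158 158 158
248 159 158 158 131 101 102 101  99  97  96  96  99 144 156 156 155 155 155
250 155 153 141 102  99  91  88  83  78  75  83  93 110 152 154 154 154 153
252 152 132  84  64  58  57  57  58  59  59  55  61  73 114 150 154 154 155
254  94  63  65  71  79  82  93  97 102 101  89  71  59  57  71 110 151 155
256  65  89 110 111 110 111 111 112 112 113 113 111 105  92  71  60  83 141
258 102 110 110 111 111 112 111 111 111 111 112 112 113 113 112 105  78  74
260 111 110 111 110 109 110 110 110 111 112 111 111 112 111 112 112 111  80
-0.003 [321.81687418 245.81800853] [322.21658932 287.42968367]
0 [322.26040893 241.30204821] [322.81467971 281.52723005]
0.003 [322.70665446 236.75848751] [323.41769092 275.57621362]
```

Run:
```python
from h import *
plan(.4233,.0454,.166)
```

```text
d cm [-1.7  17.89 -0.04] roll 0 t 5.2 q6 106.6 yaw -84.7
```

>>> {"op": "play_rows", "data": {"targets": [-0.5, 3, -0.1, 0, -0.8, 7, -0.1, 0, -1.2, 11, -0.1, 0, -1.5, 14, -0.1, 0, -1.7, 16.5, -0.1, 0, -1.7, 17.9, -0.1, 0, -1.7, 17.9, -0.1, 0, -1.7, 17.9, -0.1, 0]}}

```text
t: 5.82
tool_pos: [0.4232, 0.0451, 0.1664]
orientation: [-3.138, -0.141, 0.003]
force: [-0.3, -1.1, -1.2]
opening: 0.0239
gripper_force: 40.0
```

>>> {"op": "play_rows", "data": {"targets": [0, 0, 0, 0, 0, 0, 0, 0, 0, 0, 0, 0]}}

```text
t: 6.07
tool_pos: [0.4238, 0.0464, 0.1673]
orientation: [-3.138, -0.147, 0.001]
force: [0.8, -0.1, -2.0]
opening: 0.0243
gripper_force: 40.0
```

Run:
```python
from h import *
c=shot('wrist','w_hov.png');s=read_state();print(s['tool_pos'],s['orientation'],s['force'])
a=c['image'][170:320,240:400,::-1]
cv2.imwrite('pics/m2.png',cv2.resize(a,None,fx=4,fy=4,interpolation=cv2.INTER_CUBIC))
D=[.4225,.0429,.075];p=s['tool_pos']
print(w2px(c,[.4222,.0487,.075]),w2px(c,D),w2px(c,[p[0]-.001,p[1],p[2]-.0757]))
```

```text
[0.4238256  0.04633657 0.16740485] [-3.13795848e+00 -1.46957597e-01  7.42031765e-04] [ 0.30618563  0.4532304  -2.54616404]
[318.35155278 235.79287727] [326.98944331 236.14913418] [322.02044665 242.3206098 ]
```

View pics/m2.png

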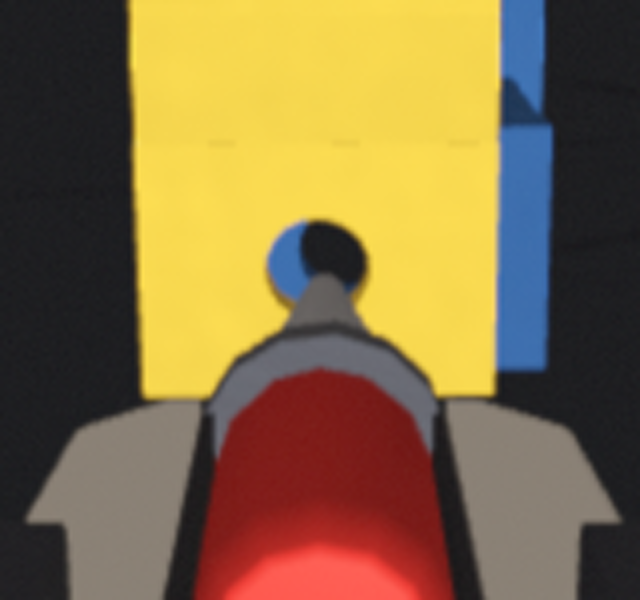

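>>> {"op": "play_rows", "data": {"targets": [0, 0.05, 0.8, 0, 0, 0.05, 1.5, 0, 0, 0.05, 2.1, 0, 0, 0.05, 2.7, 0, 0, 0.05, 3.2, 0, 0, 0.05, 3.6, 0, 0, 0.05, 3.6, 0, 0, 0.05, 3.6, 0]}}

```text
t: 6.78
tool_pos: [0.4239, 0.045, 0.1314]
orientation: [-3.138, -0.144, 0.001]
force: [0.7, 0.5, -2.1]
opening: 0.024
gripper_force: 40.0
```

Run:
```python
from h import *
s=read_state();print(s['tool_pos'],s['force'],s['wrist_torque']);plan(.424,.0424,.09)
```

```text
[0.42386773 0.04496057 0.13139303] [ 0.72358338  0.50216911 -2.11021708] [ 0.04389569 -0.02489913 -0.01573471]
d cm [-0.01  0.26  4.14] roll 0 t 6.8 q6 83.9 yaw -84.7
```

>>> {"op": "play_rows", "data": {"targets": [0, 0.1, 0.4, 0, 0, 0.15, 0.8, 0, 0, 0.2, 1.2, 0, 0, 0.26, 1.6, 0, 0, 0.26, 1.6, 0, 0, 0.26, 1.6, 0]}}

```text
t: 7.28
tool_pos: [0.4237, 0.0426, 0.1149]
orientation: [-3.138, -0.145, 0.002]
force: [-1.9, 3.2, -3.1]
opening: 0.0241
gripper_force: 40.0
```

Run:
```python
from h import *
s=read_state();print(s['tool_pos'],s['force'],s['wrist_torque']);plan(.424,.0424,.0906)
```

```text
[0.42370375 0.04259516 0.11494724] [-1.88374218  3.20610802 -3.09635572] [ 0.74128508  0.4665205  -0.00303446]
d cm [0.03 0.02 2.43] roll 0 t 7.3 q6 83.5 yaw -84.7
```

>>> {"op": "play_rows", "data": {"targets": [-0.03, 0, 0.3, 0, -0.03, 0, 0.6, 0, -0.03, 0, 0.8, 0, -0.03, 0, 0.8, 0]}}

```text
t: 7.62
tool_pos: [0.4236, 0.0425, 0.1072]
orientation: [-3.138, -0.145, 0.001]
force: [-2.3, 3.7, -3.6]
opening: 0.0244
gripper_force: 40.0
```

Run:
```python
from h import *
s=read_state();print(s['tool_pos'],s['force'],s['wrist_torque'])
```

```text
[0.42363088 0.04249812 0.10720491] [-2.25871854  3.67457317 -3.582957  ] [ 0.83751968  0.51269314 -0.03513261]
```

>>> {"op": "play_rows", "data": {"targets": [-0.04, 0, 0.2, 0, -0.04, 0, 0.4, 0, -0.04, 0, 0.6, 0, -0.04, 0, 0.8, 0, -0.04, 0, 0.8, 0]}}

```text
t: 8.03
tool_pos: [0.4235, 0.0423, 0.0992]
orientation: [3.138, 0.145, -0.0]
force: [-2.3, 3.4, -2.8]
opening: 0.0242
gripper_force: 40.0
```

Run:
```python
from h import *
s=read_state();print(s['tool_pos'],s['force'],s['wrist_torque'])
```

```text
[0.42347966 0.04226581 0.09919356] [-2.26132008  3.42537328 -2.81326291] [0.74864906 0.45157099 0.00636908]
```

Sliding smoothly with low force, so I'll push it home.

>>> {"op": "play_rows", "data": {"targets": [-0.03, 0, 0.2, 0, -0.03, 0, 0.4, 0, -0.03, 0, 0.6, 0, -0.03, 0, 0.75, 0, -0.03, 0, 0.85, 0, -0.03, 0, 0.9, 0, -0.03, 0, 0.9, 0]}}

```text
t: 8.62
tool_pos: [0.4233, 0.0422, 0.0906]
orientation: [3.138, 0.145, 0.0]
force: [-1.0, 3.2, -0.3]
opening: 0.0243
gripper_force: 40.0
```

Run:
```python
from h import *
s=read_state();print(s['tool_pos'],s['force'],s['wrist_torque'])
shot('side','s2.png');c=shot('wrist');
a=load('side')['image'][230:330,230:380,::-1];b=c['image'][170:330,220:440,::-1]
cv2.imwrite('pics/m3.png',np.hstack([cv2.resize(a,(400,267)),cv2.resize(b,(367,267))]))
```

```text
[0.4233205  0.04223129 0.09059967] [-0.97806032  3.23388577 -0.26109469] [ 0.5183786   0.28365678 -0.03497803]
```

View pics/m3.png

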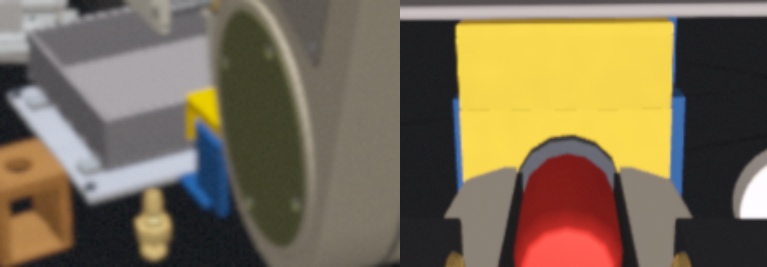

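The bridge now shows evenly on both sides of the lug and the collar is at the plate. I'll press a little to seat it, then release.

>>> {"op": "play_rows", "data": {"targets": [0, 0, 0.1, 0, 0, 0, 0.2, 0, 0, 0, 0.2, 0]}}

```text
t: 8.97
tool_pos: [0.4235, 0.0423, 0.0905]
orientation: [3.138, 0.145, 0.0]
force: [-11.1, 1.7, 17.4]
opening: 0.0244
gripper_force: 40.0
```

Run:
```python
from h import *
s=read_state();print(s['tool_pos'],s['force'],s['wrist_torque'])
```

```text
[0.42354525 0.04225061 0.09045244] [-11.08799505   1.67893383  17.38578333] [ 0.50342076  2.13547457 -0.01881776]
```

>>> {"op": "play_rows", "data": {"targets": [0, 0, -0.15, 0, 0, 0, -0.15, 0, 0, 0, -0.15, 0, 0, 0, -0.15, 0, 0, 0, -0.15, 0, 0, 0, -0.15, 0, 0, 0, -0.15, 0, 0, 0, -0.15, 0], "grip": 6.5}}

```text
t: 9.63
tool_pos: [0.4233, 0.0423, 0.09]
orientation: [3.138, 0.145, -0.0]
force: [0.1, -0.7, 0.6]
opening: 0.0644
gripper_force: 0.0
```

>>> {"op": "play_rows", "data": {"targets": [0, 0, -1, 0, 0, 0, -3, 0, 0, 0, -7, 0, 0, 0, -11, 0, 0, 0, -15, 0, 0, 0, -16, 0, 0, 0, -16, 0]}}

```text
t: 10.22
tool_pos: [0.4256, 0.0423, 0.2555]
orientation: [3.138, 0.145, 0.013]
force: [1.2, 0.8, 0.3]
opening: 0.0654
gripper_force: 0.0
```

Run:
```python
from h import *
c=shot('wrist','w_home.png');s=read_state();print(s['tool_pos'],s['force'],s['opening'])
a=c['image'][100:330,180:460,::-1]
cv2.imwrite('pics/m4.png',cv2.resize(a,None,fx=2.5,fy=2.5))
```

```text
[0.42446608 0.04229344 0.25245799] [ 0.31662492 -1.1405377  -0.73863164] 0.06498371652561512
```

View pics/m4.png

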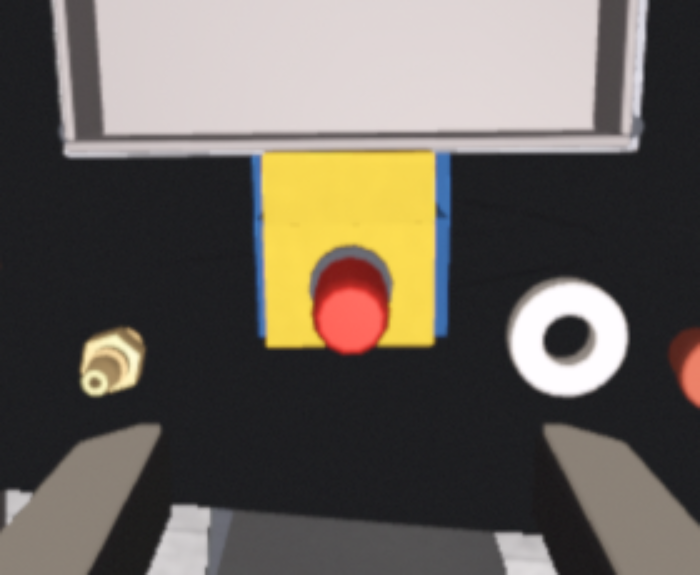

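>>> {"op": "play_rows", "data": {"targets": [-3, 32, 0, 0, -3, 32, 0, 0, -3, 32, 0, 0, -3, 32, 0, 0, -3, 32, 0, 0, -3, 32, 0, 0, -3, 32, 0, 0, -3, 32, 0, 0], "grip": 9}}

```text
t: 10.93
tool_pos: [0.4211, -0.2816, 0.2476]
orientation: [-3.137, -0.142, 0.005]
force: [0.8, -0.8, -0.6]
opening: 0.0904
gripper_force: 0.0
```

>>> {"op": "play_rows", "data": {"targets": [0, 0, 0, 0, 0, 0, 0, 0, 0, 0, 0, 0]}}

```text
t: 11.18
tool_pos: [0.4221, -0.2782, 0.2483]
orientation: [-3.136, -0.144, 0.004]
force: [-0.3, 0.3, 0.2]
opening: 0.0897
gripper_force: 0.0
```

Run:
```python
from h import *
c=shot('wrist','w_cast.png');s=read_state();print(s['tool_pos'],s['opening'])
```

```text
[ 0.42242091 -0.27786062  0.24880937] 0.08987171118395412
```

View pics/w_cast.png

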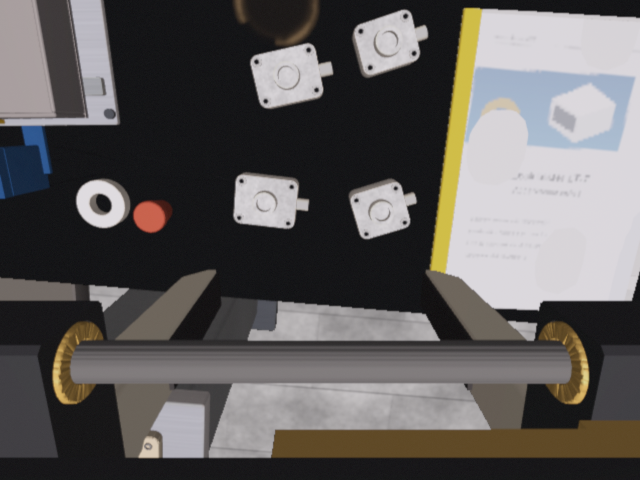

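The drift is home: the lug is centred over the bridge and the collar sits flat. There are four castings, at (288,76), (387,43), (266,200) and (381,210), all with ports pointing image-right. The brown ring at (277,10) is a flat stain about 80 mm wide, like those on the paper, so it isn't a roll. The black rolls are the two on the left.

```bash
cat >> h.py <<'E'
def castings(c,zt=.025):
    g=cv2.cvtColor(c['image'],cv2.COLOR_RGB2HSV)
    m=((g[...,2]>95)&(g[...,1]<50)).astype(np.uint8); m[262:]=0
    n,l,st,ce=cv2.connectedComponentsWithStats(m); out=[]
    for i in range(1,n):
        if not 2200<st[i,4]<7500: continue
        mm=(l==i).astype(np.uint8); mm=cv2.morphologyEx(mm,cv2.MORPH_CLOSE,np.ones((9,9)))
        blk=cv2.morphologyEx(mm,cv2.MORPH_OPEN,np.ones((25,25)))
        cs,_=cv2.findContours(blk,cv2.RETR_EXTERNAL,cv2.CHAIN_APPROX_NONE)
        if not cs: continue
        k=max(cs,key=cv2.contourArea); W=np.array([px2w(c,*p[0],zt)[:2] for p in k],np.float32)
        (x,y),(w,h),a=cv2.minAreaRect(W*1000)
        port=(mm>0)&(cv2.dilate(blk,np.ones((5,5)))==0)
        pv=np.array([0,0])
        if port.sum()>10:
            v,u=np.nonzero(port); pv=px2w(c,u.mean(),v.mean(),.015)[:2]-np.array([x,y])/1000
        L=a if w>h else a+90   # long-axis direction, deg
        if np.dot(pv,[np.cos(np.radians(L)),np.sin(np.radians(L))])<0: L+=180
        out.append((x/1000,y/1000,max(w,h),min(w,h),(L+180)%360-180)); print(np.round(ce[i]),'x %.4f y %.4f  long %.1f wide %.1f port yaw %.1f'%out[-1],'portpx',port.sum())
    return out
E
python3 - <<'E'
from h import *
c=load('wrist'); castings(c)
s=read_state()
print(s['tool_pos'],yaw(s))
E
```

```text
[388.  42.] x 0.5676 y -0.3233  long 56.6 wide 46.2 port yaw -81.1 portpx 155
[289.  75.] x 0.5321 y -0.2372  long 64.4 wide 48.1 port yaw -73.2 portpx 139
[267. 200.] x 0.4144 y -0.2238  long 62.7 wide 51.3 port yaw -87.9 portpx 91
[381. 208.] x 0.4165 y -0.3378  long 54.2 wide 51.0 port yaw -83.5 portpx 130
[ 0.42242091 -0.27786062  0.24880937] -84.69236961143838
```

```bash
sed -i 's/cv2.MORPH_OPEN,np.ones((25,25))/cv2.MORPH_OPEN,cv2.getStructuringElement(cv2.MORPH_ELLIPSE,(23,23))/' h.py
python3 - <<'E'
from h import *
c=load('wrist')
for x,y,l,w,p in castings(c): plan(x,y,.1,p+90)
E
```

```text
[388.  42.] x 0.5681 y -0.3236  long 58.8 wide 45.0 port yaw -67.8 portpx 73
[289.  75.] x 0.5321 y -0.2371  long 64.4 wide 48.1 port yaw -73.0 portpx 95
[267. 200.] x 0.4144 y -0.2237  long 64.6 wide 51.3 port yaw -91.3 portpx 83
[381. 208.] x 0.4173 y -0.3379  long 57.0 wide 52.5 port yaw -68.1 portpx 56
d cm [14.1   5.93 14.85] roll -106.91 t 11.2 q6 45.5 yaw -84.7
d cm [11.32 -3.01 14.87] roll -101.71 t 11.2 q6 45.5 yaw -84.7
d cm [-0.28 -5.44 14.89] roll -83.4 t 11.2 q6 45.5 yaw -84.7
d cm [-1.05  5.96 14.87] roll -106.61 t 11.2 q6 45.5 yaw -84.7
```

```bash
cat >> h.py <<'E'
BC=np.array([.558,.054]);DY=5.4
def box(dx,dy):
    a=np.radians(DY);return BC+np.array([np.cos(a)*dx-np.sin(a)*dy,np.sin(a)*dx+np.cos(a)*dy])
def seq(wps,s=None):
    """world waypoints (x,y,z,yaw): per call the target row in tool axes at its start; splits on 52 deg / 30 cm"""
    s=s or read_state(); p=np.array(s['tool_pos']);yw=yaw(s);k=0
    print('t',round(s['t'],1),'open',round(s['opening'],4),'F',np.round(s['force'],1),'q6',round(np.degrees(s['q'][5])))
    for x,y,z,w in wps:
        w=yw if w is None else w
        t=np.array([x,y,z]);n=int(max(np.ceil(abs(w-yw)/52),np.ceil(np.linalg.norm(t-p)/.30),1))
        dp,dw=(t-p)/n,(w-yw)/n
        for i in range(n):
            a=np.radians(yw);Y=np.array([np.cos(a),np.sin(a),0]);X=np.array([-np.sin(a),np.cos(a),0])
            print('call',k,[round(v,1) for v in (dp@X*100,dp@Y*100,-dp[2]*100,-dw)],'rows>=',int(np.ceil(max(abs(dw)/7.1,np.linalg.norm(dp)/.041)))); k+=1
            p=p+dp;yw+=dw
    print('end q6 est',round(np.degrees(np.arctan2(p[1],p[0]))-yw))
E
python3 - <<'E'
from h import *
x,y,w=.5321,-.2371,-73.0
seq([(x,y,.09,w+90),(x,y,.005,None)])
E
```

```text
t 11.2 open 0.0899 F [0.1 0.1 0.9] q6 46
call 0 [np.float64(5.6), np.float64(-1.5), np.float64(7.9), np.float64(-50.8)] rows>= 8
call 1 [np.float64(4.7), np.float64(3.4), np.float64(7.9), np.float64(-50.8)] rows>= 8
call 2 [np.float64(0.0), np.float64(0.0), np.float64(8.5), np.float64(-0.0)] rows>= 3
end q6 est -41
```

>>> {"op": "play_rows", "data": {"targets": [5.6, -1.5, 7.9, -50.8, 5.6, -1.5, 7.9, -50.8, 5.6, -1.5, 7.9, -50.8, 5.6, -1.5, 7.9, -50.8, 5.6, -1.5, 7.9, -50.8, 5.6, -1.5, 7.9, -50.8, 5.6, -1.5, 7.9, -50.8, 5.6, -1.5, 7.9, -50.8], "grip": 8}}

```text
t: 11.9
tool_pos: [0.4774, -0.2572, 0.1709]
orientation: [-2.766, -1.488, 0.0]
force: [0.2, -0.2, 0.0]
opening: 0.0801
gripper_force: 0.0
```

>>> {"op": "play_rows", "data": {"targets": [4.7, 3.4, 7.9, -50.8, 4.7, 3.4, 7.9, -50.8, 4.7, 3.4, 7.9, -50.8, 4.7, 3.4, 7.9, -50.8, 4.7, 3.4, 7.9, -50.8, 4.7, 3.4, 7.9, -50.8, 4.7, 3.4, 7.9, -50.8, 4.7, 3.4, 7.9, -50.8]}}

```text
t: 12.57
tool_pos: [0.5317, -0.2378, 0.092]
orientation: [-1.866, -2.527, -0.0]
force: [0.0, 0.3, -0.4]
opening: 0.0803
gripper_force: 0.0
```

Run:
```python
from h import *
x,y,w=.5321,-.2371,-73.0
c=shot('wrist','w_a.png')
seq([(x,y,.005,w+90)]);print(read_state()['tool_pos'])
```

```text
t 12.6 open 0.0796 F [-0.5  0.5 -0.1] q6 -46
call 0 [np.float64(0.1), np.float64(0.1), np.float64(8.7), np.float64(-0.2)] rows>= 3
end q6 est -41
[ 0.53173853 -0.23794181  0.09213305]
```

View pics/w_a.png

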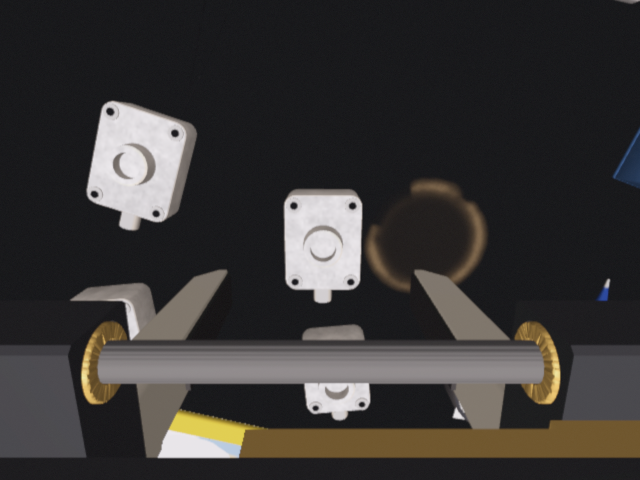

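Casting A at (323,243) is centred between the fingers and square to them. The ring at (427,237) is clearly a flat brown stain.

>>> {"op": "play_rows", "data": {"targets": [0.1, 0.1, 3, 0, 0.1, 0.1, 6, 0, 0.1, 0.1, 8, 0, 0.1, 0.1, 8.7, 0, 0.1, 0.1, 8.7, 0, 0.1, 0.1, 8.7, 0]}}

```text
t: 13.12
tool_pos: [0.5326, -0.2376, 0.0058]
orientation: [1.874, 2.521, 0.0]
force: [0.3, -0.1, 0.5]
opening: 0.0799
gripper_force: 0.0
```

>>> {"op": "play_rows", "data": {"targets": [0, 0, 0, 0, 0, 0, 0, 0, 0, 0, 0, 0, 0, 0, 0, 0, 0, 0, 0, 0, 0, 0, 0, 0, 0, 0, 0, 0, 0, 0, 0, 0], "grip": 3, "grip_force": 20}}

```text
t: 13.78
tool_pos: [0.5326, -0.2379, 0.0055]
orientation: [1.871, 2.523, 0.0]
force: [-0.7, 1.1, 4.1]
opening: 0.0465
gripper_force: 20.0
```

>>> {"op": "play_rows", "data": {"targets": [0, 0, -1, 0, 0, 0, -4, 0, 0, 0, -8, 0, 0, 0, -12, 0, 0, 0, -15, 0, 0, 0, -16, 0, 0, 0, -16, 0]}}

```text
t: 14.37
tool_pos: [0.5344, -0.2388, 0.1695]
orientation: [1.867, 2.518, 0.001]
force: [0.2, 0.1, -0.3]
opening: 0.0468
gripper_force: 20.0
```

Run:
```python
from h import *
c=shot('wrist')
X=box(.034,-.041);print(X)
seq([(*X,.165,95.4),(*X,.040,None)]);print(read_state()['tool_pos'])
```

```text
[0.59570755 0.01638164]
t 14.4 open 0.0463 F [ 0.9  0.5 -1.9] q6 -46
call 0 [np.float64(11.3), np.float64(6.7), np.float64(0.1), np.float64(-39.3)] rows>= 6
call 1 [np.float64(4.5), np.float64(12.3), np.float64(0.1), np.float64(-39.3)] rows>= 6
call 2 [np.float64(0.0), np.float64(0.0), np.float64(12.5), np.float64(-0.0)] rows>= 4
end q6 est -94
[ 0.53298644 -0.23811332  0.16628559]
```

Run:
```python
from h import *
c=load('wrist');s=read_state()
M=c['cam_to_world'].copy() ; a=np.radians(-84.7)
Rt=np.array([[-np.sin(a),np.cos(a),0],[np.cos(a),np.sin(a),0],[0,0,-1]]).T
T=np.eye(4);T[:3,:3]=Rt;T[:3,3]=[.4245,.0423,.2525];c['cam_to_world']=T@c['T_tool_cam']
A=px2w(c,221.6,154,.025);B=px2w(c,419.2,152.5,.025);print(A,B,np.linalg.norm(A-B))
A2=px2w(c,206,162,.069);B2=px2w(c,434.5,160,.069);print(A2,B2,np.linalg.norm(A2-B2))
d=(A-B)[:2]/np.linalg.norm(A-B);n=np.array([d[1],-d[0]]);print('yaw',np.degrees(np.arctan2(n[1],n[0])),(A+B)[:2]/2+n*.085,(A2+B2)[:2]/2+n*.089)
```

```text
[0.46036584 0.1420149  0.025     ] [ 0.47961023 -0.04864175  0.025     ] 0.1916254261616582
[0.45628557 0.144861   0.069     ] [ 0.47638186 -0.05189071  0.069     ] 0.1977753759680661
yaw 5.76376743801731 [0.55455831 0.05522288] [0.55488377 0.05542316]
```

>>> {"op": "play_rows", "data": {"targets": [11.3, 6.7, 0, -39.3, 11.3, 6.7, 0, -39.3, 11.3, 6.7, 0, -39.3, 11.3, 6.7, 0, -39.3, 11.3, 6.7, 0, -39.3, 11.3, 6.7, 0, -39.3]}}

```text
t: 14.92
tool_pos: [0.5619, -0.1082, 0.1612]
orientation: [-0.898, -3.004, 0.0]
force: [-0.3, -1.4, -1.8]
opening: 0.0468
gripper_force: 20.0
```

>>> {"op": "play_rows", "data": {"targets": [4.5, 12.3, 0, -39.3, 4.5, 12.3, 0, -39.3, 4.5, 12.3, 0, -39.3, 4.5, 12.3, 0, -39.3, 4.5, 12.3, 0, -39.3, 4.5, 12.3, 0, -39.3, 4.5, 12.3, 0, -39.3]}}

```text
t: 15.5
tool_pos: [0.5928, 0.0177, 0.1613]
orientation: [0.156, -3.132, -0.001]
force: [0.2, 0.5, -1.0]
opening: 0.0463
gripper_force: 20.0
```

Run:
```python
from h import *
shot('wrist');s=read_state();print(s['tool_pos'],yaw(s),box(.034,-.041))
```

```text
[0.59293416 0.01738721 0.16179799] 95.41826560599772 [0.59570755 0.01638164]
```

>>> {"op": "play_rows", "data": {"targets": [0.1, 0, 4, 0, 0.1, 0, 8, 0, 0.1, 0, 10.5, 0, 0.1, 0, 12, 0, 0.1, 0, 12.7, 0, 0.1, 0, 13, 0, 0.1, 0, 13, 0]}}

```text
t: 16.13
tool_pos: [0.5932, 0.0168, 0.0344]
orientation: [0.148, -3.137, -0.0]
force: [-0.2, 0.3, -1.1]
opening: 0.0469
gripper_force: 20.0
```

>>> {"op": "play_rows", "data": {"targets": [0, 0, 0, 0, 0, 0, 0, 0, 0, 0, 0, 0], "grip": 5.7}}

```text
t: 16.38
tool_pos: [0.5951, 0.0169, 0.0369]
orientation: [-0.149, 3.135, -0.0]
force: [0.3, -0.4, 0.8]
opening: 0.0563
gripper_force: 0.0
```

>>> {"op": "play_rows", "data": {"targets": [0, 0, -2, 0, 0, 0, -5, 0, 0, 0, -9, 0, 0, 0, -13, 0, 0, 0, -17, 0, 0, 0, -19, 0, 0, 0, -19, 0, 0, 0, -19, 0]}}

```text
t: 17.05
tool_pos: [0.5953, 0.0169, 0.2284]
orientation: [-0.15, 3.132, -0.001]
force: [0.4, 0.5, -0.7]
opening: 0.0568
gripper_force: 0.0
```

```bash
sed -i 's/BC=.*/BC=np.array([.556,.0552]);DY=5.6/' h.py
python3 - <<'E'
from h import *
s=read_state();print(s['tool_pos'],s['opening'])
seq([(.422,-.28,.25,-4)])
E
```

```text
[0.595284   0.01693837 0.2283589 ] 0.056768662232026805
t 17.1 open 0.0568 F [ 0.4  0.5 -0.7] q6 -99
call 0 [np.float64(10.0), np.float64(-14.0), np.float64(-1.1), np.float64(49.7)] rows>= 8
call 1 [np.float64(-4.2), np.float64(-16.7), np.float64(-1.1), np.float64(49.7)] rows>= 8
end q6 est -30
```

Run:
```python
from h import *
seq([(.49,-.37,.25,12)])
```

```text
t 17.1 open 0.0568 F [ 0.4  0.5 -0.7] q6 -99
call 0 [np.float64(7.1), np.float64(-18.8), np.float64(-1.1), np.float64(41.7)] rows>= 6
call 1 [np.float64(-7.2), np.float64(-18.7), np.float64(-1.1), np.float64(41.7)] rows>= 6
end q6 est -49
```

>>> {"op": "play_rows", "data": {"targets": [7.1, -18.8, -1, 41.7, 7.1, -18.8, -1, 41.7, 7.1, -18.8, -1, 41.7, 7.1, -18.8, -1, 41.7, 7.1, -18.8, -1, 41.7, 7.1, -18.8, -1, 41.7, 7.1, -18.8, -1, 41.7], "grip": 8}}

```text
t: 17.63
tool_pos: [0.5396, -0.1787, 0.2335]
orientation: [-0.989, -2.979, -0.0]
force: [0.4, 1.0, -0.9]
opening: 0.0801
gripper_force: 0.0
```

>>> {"op": "play_rows", "data": {"targets": [-7.2, -18.7, -1, 41.7, -7.2, -18.7, -1, 41.7, -7.2, -18.7, -1, 41.7, -7.2, -18.7, -1, 41.7, -7.2, -18.7, -1, 41.7, -7.2, -18.7, -1, 41.7, -7.2, -18.7, -1, 41.7]}}

```text
t: 18.22
tool_pos: [0.4879, -0.3708, 0.2435]
orientation: [-1.978, -2.438, -0.001]
force: [-0.2, 0.2, -0.4]
opening: 0.0804
gripper_force: 0.0
```

>>> {"op": "play_rows", "data": {"targets": [0, 0, 0, 0, 0, 0, 0, 0, 0, 0, 0, 0, 0, 0, 0, 0]}}

```text
t: 18.55
tool_pos: [0.4892, -0.3691, 0.2451]
orientation: [-1.97, -2.447, -0.0]
force: [0.5, -0.9, -0.4]
opening: 0.08
gripper_force: 0.0
```

Run:
```python
from h import *
c=shot('wrist','w_c2.png');o=castings(c);print(read_state()['tool_pos'])
for x,y,l,w,p in o: seq([(x,y,.09,p+90),(x,y,.005,p+90)])
```

```text
[272.  31.] x 0.4137 y -0.2281  long 58.9 wide 50.5 port yaw -90.8 portpx 98
[253. 153.] x 0.4165 y -0.3376  long 55.7 wide 50.6 port yaw -67.6 portpx 70
[410. 173.] x 0.5673 y -0.3237  long 56.7 wide 46.3 port yaw -67.5 portpx 66
[525. 174.] x 0.6760 y -0.3019  long 51.5 wide 51.0 port yaw 12.4 portpx 7
[ 0.48913953 -0.36929561  0.24518764]
t 18.6 open 0.08 F [-0.6  0.1  0.4] q6 -54
call 0 [np.float64(15.4), np.float64(-4.4), np.float64(15.5), np.float64(13.0)] rows>= 6
call 1 [np.float64(0.0), np.float64(0.0), np.float64(8.5), np.float64(-0.0)] rows>= 3
end q6 est -28
t 18.6 open 0.08 F [-0.6  0.1  0.4] q6 -54
call 0 [np.float64(4.6), np.float64(-6.4), np.float64(15.5), np.float64(-10.1)] rows>= 5
call 1 [np.float64(0.0), np.float64(0.0), np.float64(8.5), np.float64(-0.0)] rows>= 3
end q6 est -61
t 18.6 open 0.08 F [-0.6  0.1  0.4] q6 -54
call 0 [np.float64(2.8), np.float64(8.6), np.float64(15.5), np.float64(-10.2)] rows>= 5
call 1 [np.float64(0.0), np.float64(0.0), np.float64(8.5), np.float64(-0.0)] rows>= 3
end q6 est -52
t 18.6 open 0.08 F [-0.6  0.1  0.4] q6 -54
call 0 [np.float64(1.3), np.float64(9.8), np.float64(7.8), np.float64(-45.0)] rows>= 7
call 1 [np.float64(-6.0), np.float64(7.9), np.float64(7.8), np.float64(-45.0)] rows>= 7
call 2 [np.float64(0.0), np.float64(-0.0), np.float64(8.5), np.float64(-0.0)] rows>= 3
end q6 est -126
```

>>> {"op": "play_rows", "data": {"targets": [2.8, 8.6, 15.5, -10.2, 2.8, 8.6, 15.5, -10.2, 2.8, 8.6, 15.5, -10.2, 2.8, 8.6, 15.5, -10.2, 2.8, 8.6, 15.5, -10.2, 2.8, 8.6, 15.5, -10.2, 2.8, 8.6, 15.5, -10.2, 2.8, 8.6, 15.5, -10.2], "grip": 6.5}}

```text
t: 19.27
tool_pos: [0.5677, -0.3265, 0.0932]
orientation: [1.748, 2.606, -0.001]
force: [0.2, -0.6, 0.4]
opening: 0.065
gripper_force: 0.0
```

>>> {"op": "play_rows", "data": {"targets": [0, 0, 3, 0, 0, 0, 6, 0, 0, 0, 8, 0, 0, 0, 8.5, 0, 0, 0, 8.5, 0, 0, 0, 8.5, 0]}}

```text
t: 19.77
tool_pos: [0.5679, -0.3265, 0.008]
orientation: [1.749, 2.605, -0.0]
force: [1.2, -0.1, -0.1]
opening: 0.0648
gripper_force: 0.0
```

>>> {"op": "play_rows", "data": {"targets": [0, 0, 0, 0, 0, 0, 0, 0, 0, 0, 0, 0, 0, 0, 0, 0, 0, 0, 0, 0, 0, 0, 0, 0], "grip": 3}}

```text
t: 20.27
tool_pos: [0.5677, -0.3254, 0.0065]
orientation: [1.749, 2.607, 0.0]
force: [-0.3, 0.6, 6.7]
opening: 0.0437
gripper_force: 20.0
```

>>> {"op": "play_rows", "data": {"targets": [0, 0, -1, 0, 0, 0, -4, 0, 0, 0, -8, 0, 0, 0, -12, 0, 0, 0, -15, 0, 0, 0, -16, 0, 0, 0, -16, 0, 0, 0, -16, 0]}}

```text
t: 20.93
tool_pos: [0.5666, -0.3248, 0.1644]
orientation: [-1.75, -2.608, 0.0]
force: [-0.4, -0.0, -2.1]
opening: 0.0436
gripper_force: 20.0
```

Run:
```python
from h import *
c=shot('wrist');c=shot('wrist')
X=box(.0305,.041)
print(read_state()['tool_pos']);seq([(*X,.165,95.6),(*X,.0305,95.6)])
```

```text
[ 0.56527909 -0.32394209  0.16165077]
t 21.0 open 0.0436 F [-0.2 -0.3 -2.1] q6 -57
call 0 [np.float64(19.2), np.float64(8.8), np.float64(-0.2), np.float64(-36.7)] rows>= 6
call 1 [np.float64(10.2), np.float64(18.6), np.float64(-0.2), np.float64(-36.7)] rows>= 6
call 2 [np.float64(-0.0), np.float64(0.0), np.float64(13.4), np.float64(-0.0)] rows>= 4
end q6 est -86
```

>>> {"op": "play_rows", "data": {"targets": [19.2, 8.8, -0.2, -36.7, 19.2, 8.8, -0.2, -36.7, 19.2, 8.8, -0.2, -36.7, 19.2, 8.8, -0.2, -36.7, 19.2, 8.8, -0.2, -36.7, 19.2, 8.8, -0.2, -36.7, 19.2, 8.8, -0.2, -36.7]}}

```text
t: 21.62
tool_pos: [0.5741, -0.1109, 0.1643]
orientation: [-0.832, -3.025, -0.0]
force: [1.3, -0.2, -1.5]
opening: 0.0436
gripper_force: 20.0
```

>>> {"op": "play_rows", "data": {"targets": [10.2, 18.6, -0.2, -36.7, 10.2, 18.6, -0.2, -36.7, 10.2, 18.6, -0.2, -36.7, 10.2, 18.6, -0.2, -36.7, 10.2, 18.6, -0.2, -36.7, 10.2, 18.6, -0.2, -36.7, 10.2, 18.6, -0.2, -36.7, 10.2, 18.6, -0.2, -36.7]}}

```text
t: 22.28
tool_pos: [0.5835, 0.0967, 0.1675]
orientation: [0.151, -3.135, 0.002]
force: [0.3, 0.3, -1.3]
opening: 0.0431
gripper_force: 20.0
```

>>> {"op": "play_rows", "data": {"targets": [0, 0, 0, 0, 0, 0, 0, 0, 0, 0, 0, 0, 0, 0, 0, 0]}}

```text
t: 22.62
tool_pos: [0.5841, 0.0968, 0.1691]
orientation: [-0.152, 3.138, -0.0]
force: [-0.2, 0.6, -1.2]
opening: 0.0434
gripper_force: 20.0
```

Run:
```python
from h import *
X=box(.0305,.041)
print(read_state()['tool_pos']);seq([(*X,.032,95.6)])
```

```text
[0.58405374 0.09678732 0.16909397]
t 22.6 open 0.0434 F [-0.2  0.6 -1.2] q6 -91
call 0 [np.float64(0.1), np.float64(0.2), np.float64(13.7), np.float64(-0.1)] rows>= 4
end q6 est -86
```

>>> {"op": "play_rows", "data": {"targets": [0.1, 0.2, 4, 0, 0.1, 0.2, 8, 0, 0.1, 0.2, 11, 0, 0.1, 0.2, 12.5, 0, 0.1, 0.2, 13.4, 0, 0.1, 0.2, 13.7, 0, 0.1, 0.2, 13.7, 0, 0.1, 0.2, 13.7, 0]}}

```text
t: 23.28
tool_pos: [0.5839, 0.0998, 0.0335]
orientation: [-0.155, 3.136, 0.0]
force: [-0.2, 0.6, -1.7]
opening: 0.0435
gripper_force: 20.0
```

>>> {"op": "play_rows", "data": {"targets": [0, 0, 0, 0, 0, 0, 0, 0, 0, 0, 0, 0, 0, 0, 0, 0]}}

```text
t: 23.62
tool_pos: [0.5831, 0.1, 0.0327]
orientation: [-0.156, 3.137, 0.0]
force: [-0.2, -0.5, -2.1]
opening: 0.0434
gripper_force: 20.0
```

>>> {"op": "play_rows", "data": {"targets": [0, 0, 0, 0, 0, 0, 0, 0, 0, 0, 0, 0], "grip": 5.5}}

```text
t: 23.87
tool_pos: [0.5829, 0.1, 0.0324]
orientation: [-0.156, 3.137, 0.0]
force: [-0.0, 0.2, -0.1]
opening: 0.0543
gripper_force: 0.0
```

>>> {"op": "play_rows", "data": {"targets": [0, 0, -2, 0, 0, 0, -5, 0, 0, 0, -9, 0, 0, 0, -13, 0, 0, 0, -17, 0, 0, 0, -20, 0, 0, 0, -20, 0, 0, 0, -20, 0]}}

```text
t: 24.53
tool_pos: [0.5844, 0.1001, 0.2354]
orientation: [-0.155, 3.132, 0.0]
force: [0.3, 0.5, -1.2]
opening: 0.0552
gripper_force: 0.0
```

Run:
```python
from h import *
shot('wrist');shot('wrist')
seq([(.45,-.37,.25,12)])
```

```text
t 24.6 open 0.0553 F [-0.5 -0.  -0.1] q6 -91
call 0 [np.float64(8.9), np.float64(-22.7), np.float64(-0.9), np.float64(41.8)] rows>= 6
call 1 [np.float64(-8.5), np.float64(-22.9), np.float64(-0.9), np.float64(41.8)] rows>= 6
end q6 est -51
```

>>> {"op": "play_rows", "data": {"targets": [8.9, -22.7, -1, 41.8, 8.9, -22.7, -1, 41.8, 8.9, -22.7, -1, 41.8, 8.9, -22.7, -1, 41.8, 8.9, -22.7, -1, 41.8, 8.9, -22.7, -1, 41.8, 8.9, -22.7, -1, 41.8], "grip": 8}}

```text
t: 25.22
tool_pos: [0.5139, -0.1401, 0.24]
orientation: [-0.99, -2.978, 0.004]
force: [0.2, 0.7, -0.6]
opening: 0.08
gripper_force: 0.0
```

>>> {"op": "play_rows", "data": {"targets": [-8.5, -22.9, -1, 41.8, -8.5, -22.9, -1, 41.8, -8.5, -22.9, -1, 41.8, -8.5, -22.9, -1, 41.8, -8.5, -22.9, -1, 41.8, -8.5, -22.9, -1, 41.8, -8.5, -22.9, -1, 41.8]}}

```text
t: 25.8
tool_pos: [0.4472, -0.3747, 0.2496]
orientation: [-1.987, -2.43, 0.003]
force: [1.3, -0.3, -0.2]
opening: 0.0794
gripper_force: 0.0
```

>>> {"op": "play_rows", "data": {"targets": [0, 0, 0, 0, 0, 0, 0, 0, 0, 0, 0, 0, 0, 0, 0, 0]}}

```text
t: 26.13
tool_pos: [0.4508, -0.3683, 0.2516]
orientation: [-1.971, -2.445, -0.001]
force: [0.2, -0.1, -0.6]
opening: 0.0801
gripper_force: 0.0
```

Run:
```python
from h import *
c=shot('wrist','w_c3.png');o=castings(c);print(read_state()['tool_pos'])
for x,y,l,w,p in o: seq([(x,y,.09,p+90)])
```

```text
[314.  38.] x 0.4129 y -0.2236  long 69.2 wide 49.5 port yaw -91.3 portpx 82
[292. 162.] x 0.4159 y -0.3376  long 55.1 wide 49.1 port yaw -67.4 portpx 71
[558. 183.] x 0.6756 y -0.3018  long 51.3 wide 51.3 port yaw 98.6 portpx 1
[267. 247.] x 0.3884 y -0.4245  long 148.7 wide 44.7 port yaw 12.3 portpx 1277
[ 0.45085887 -0.36847834  0.25185645]
t 26.2 open 0.0798 F [ 1.2 -0.3  0.1] q6 -57
call 0 [np.float64(15.0), np.float64(-0.6), np.float64(16.2), np.float64(13.5)] rows>= 6
end q6 est -27
t 26.2 open 0.0798 F [ 1.2 -0.3  0.1] q6 -57
call 0 [np.float64(3.8), np.float64(-2.8), np.float64(16.2), np.float64(-10.4)] rows>= 5
end q6 est -62
t 26.2 open 0.0798 F [ 1.2 -0.3  0.1] q6 -57
call 0 [np.float64(0.4), np.float64(5.8), np.float64(4.0), np.float64(-44.1)] rows>= 7
call 1 [np.float64(-3.8), np.float64(4.5), np.float64(4.0), np.float64(-44.1)] rows>= 7
call 2 [np.float64(-5.8), np.float64(0.6), np.float64(4.0), np.float64(-44.1)] rows>= 7
call 3 [np.float64(-4.6), np.float64(-3.6), np.float64(4.0), np.float64(-44.1)] rows>= 7
end q6 est -213
t 26.2 open 0.0798 F [ 1.2 -0.3  0.1] q6 -57
call 0 [np.float64(-2.1), np.float64(-3.6), np.float64(8.1), np.float64(-45.0)] rows>= 7
call 1 [np.float64(1.1), np.float64(-4.0), np.float64(8.1), np.float64(-45.0)] rows>= 7
end q6 est -150
```

Pick D (casting_2), which goes in the near row at dock y −41 mm.

>>> {"op": "play_rows", "data": {"targets": [3.8, -2.8, 16.2, -10.4, 3.8, -2.8, 16.2, -10.4, 3.8, -2.8, 16.2, -10.4, 3.8, -2.8, 16.2, -10.4, 3.8, -2.8, 16.2, -10.4, 3.8, -2.8, 16.2, -10.4, 3.8, -2.8, 16.2, -10.4, 3.8, -2.8, 16.2, -10.4], "grip": 7}}

```text
t: 26.85
tool_pos: [0.4176, -0.3408, 0.0943]
orientation: [1.742, 2.607, -0.002]
force: [1.2, -0.1, 0.6]
opening: 0.07
gripper_force: 0.0
```

>>> {"op": "play_rows", "data": {"targets": [0, 0, 3, 0, 0, 0, 6, 0, 0, 0, 8, 0, 0, 0, 8.5, 0, 0, 0, 8.5, 0, 0, 0, 8.5, 0]}}

```text
t: 27.35
tool_pos: [0.4166, -0.3402, 0.0076]
orientation: [1.744, 2.609, -0.001]
force: [0.8, -0.7, 0.7]
opening: 0.07
gripper_force: 0.0
```

>>> {"op": "play_rows", "data": {"targets": [0, 0, 0, 0, 0, 0, 0, 0, 0, 0, 0, 0, 0, 0, 0, 0, 0, 0, 0, 0, 0, 0, 0, 0, 0, 0, 0, 0], "grip": 3}}

```text
t: 27.93
tool_pos: [0.4156, -0.3391, 0.0062]
orientation: [1.745, 2.61, -0.0]
force: [-1.0, 0.7, 6.1]
opening: 0.0477
gripper_force: 20.0
```

>>> {"op": "play_rows", "data": {"targets": [0, 0, -1, 0, 0, 0, -4, 0, 0, 0, -8, 0, 0, 0, -12, 0, 0, 0, -15, 0, 0, 0, -16, 0, 0, 0, -16, 0, 0, 0, -16, 0]}}

```text
t: 28.6
tool_pos: [0.4148, -0.3384, 0.1646]
orientation: [-1.746, -2.612, 0.0]
force: [-0.2, -0.0, -1.8]
opening: 0.0477
gripper_force: 20.0
```

Run:
```python
from h import *
c=shot('wrist');c=shot('wrist')
X=box(-.0305,-.041)
print(read_state()['tool_pos'],X);seq([(.50,-.15,.165,-40),(*X,.165,-84.4)])
```

```text
[ 0.4137487  -0.33738355  0.16238002] [0.52964646 0.0114194 ]
t 28.7 open 0.0476 F [-0.1  0.6 -1.4] q6 -67
call 0 [np.float64(7.0), np.float64(7.6), np.float64(-0.1), np.float64(31.2)] rows>= 5
call 1 [np.float64(9.9), np.float64(2.8), np.float64(-0.1), np.float64(31.2)] rows>= 5
call 2 [np.float64(14.3), np.float64(-8.1), np.float64(-0.0), np.float64(44.4)] rows>= 7
end q6 est 86
```

>>> {"op": "play_rows", "data": {"targets": [7, 7.6, -0.1, 31.2, 7, 7.6, -0.1, 31.2, 7, 7.6, -0.1, 31.2, 7, 7.6, -0.1, 31.2, 7, 7.6, -0.1, 31.2, 7, 7.6, -0.1, 31.2]}}

```text
t: 29.2
tool_pos: [0.4573, -0.2433, 0.1634]
orientation: [-2.383, -2.041, 0.002]
force: [-0.0, -1.0, -1.7]
opening: 0.0476
gripper_force: 20.0
```

>>> {"op": "play_rows", "data": {"targets": [9.9, 2.8, -0.1, 31.2, 9.9, 2.8, -0.1, 31.2, 9.9, 2.8, -0.1, 31.2, 9.9, 2.8, -0.1, 31.2, 9.9, 2.8, -0.1, 31.2, 9.9, 2.8, -0.1, 31.2]}}

```text
t: 29.7
tool_pos: [0.5002, -0.1505, 0.1652]
orientation: [-2.844, -1.329, 0.004]
force: [-0.1, -0.1, -1.0]
opening: 0.0476
gripper_force: 20.0
```

>>> {"op": "play_rows", "data": {"targets": [14.3, -8.1, 0, 44.4, 14.3, -8.1, 0, 44.4, 14.3, -8.1, 0, 44.4, 14.3, -8.1, 0, 44.4, 14.3, -8.1, 0, 44.4, 14.3, -8.1, 0, 44.4, 14.3, -8.1, 0, 44.4, 14.3, -8.1, 0, 44.4]}}

```text
t: 30.37
tool_pos: [0.53, 0.0105, 0.1658]
orientation: [-3.137, -0.157, 0.004]
force: [0.9, 0.9, -1.2]
opening: 0.0477
gripper_force: 20.0
```

>>> {"op": "play_rows", "data": {"targets": [0, 0, 0, 0, 0, 0, 0, 0, 0, 0, 0, 0, 0, 0, 0, 0]}}

```text
t: 30.7
tool_pos: [0.5306, 0.01, 0.167]
orientation: [-3.138, -0.158, 0.0]
force: [1.0, 0.2, -2.0]
opening: 0.0472
gripper_force: 20.0
```

Run:
```python
from h import *
c=shot('wrist','w_box1.png')
X=box(-.0305,-.041)
print(read_state()['tool_pos']);seq([(*X,.032,-84.4)])
cv2.imwrite('pics/m5.png',cv2.resize(c['image'][0:400,120:560,::-1],None,fx=1.3,fy=1.3))
```

```text
[0.53071363 0.01009427 0.16706658]
t 30.8 open 0.0481 F [-0.1 -0.5 -1.1] q6 80
call 0 [np.float64(-0.1), np.float64(-0.1), np.float64(13.5), np.float64(0.1)] rows>= 4
end q6 est 86
```

View pics/m5.png

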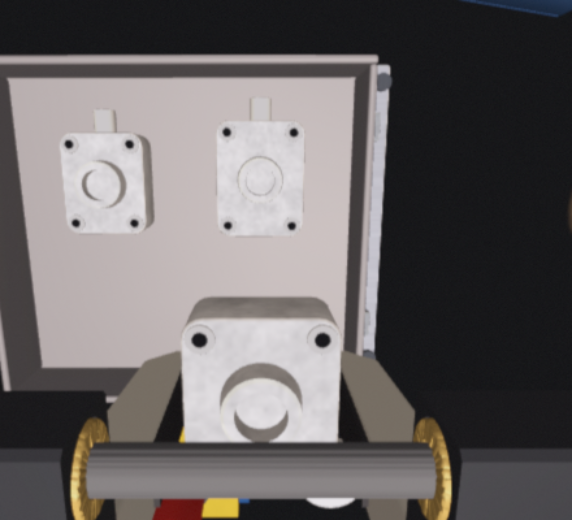

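Both placed castings stand upright and well spaced, at crop (103,185) and (260,178). I'll lower this one.

>>> {"op": "play_rows", "data": {"targets": [-0.1, -0.1, 4, 0, -0.1, -0.1, 8, 0, -0.1, -0.1, 11, 0, -0.1, -0.1, 12.5, 0, -0.1, -0.1, 13.2, 0, -0.1, -0.1, 13.5, 0, -0.1, -0.1, 13.5, 0, -0.1, -0.1, 13.5, 0]}}

```text
t: 31.42
tool_pos: [0.531, 0.0112, 0.0337]
orientation: [3.137, 0.156, 0.004]
force: [0.2, 0.0, -0.8]
opening: 0.0476
gripper_force: 20.0
```

>>> {"op": "play_rows", "data": {"targets": [0, 0, 0, 0, 0, 0, 0, 0, 0, 0, 0, 0, 0, 0, 0, 0]}}

```text
t: 31.75
tool_pos: [0.5301, 0.0113, 0.0328]
orientation: [3.138, 0.156, 0.002]
force: [-0.0, 0.1, -2.0]
opening: 0.0475
gripper_force: 20.0
```

>>> {"op": "play_rows", "data": {"targets": [0, 0, 0, 0, 0, 0, 0, 0, 0, 0, 0, 0], "grip": 5.8}}

```text
t: 32.0
tool_pos: [0.5298, 0.0113, 0.0323]
orientation: [3.138, 0.156, 0.0]
force: [0.7, 1.1, -0.3]
opening: 0.0575
gripper_force: 0.0
```

>>> {"op": "play_rows", "data": {"targets": [0, 0, -2, 0, 0, 0, -5, 0, 0, 0, -9, 0, 0, 0, -13, 0, 0, 0, -17, 0, 0, 0, -20, 0, 0, 0, -20, 0, 0, 0, -20, 0]}}

```text
t: 32.67
tool_pos: [0.5313, 0.0112, 0.2351]
orientation: [3.137, 0.156, 0.009]
force: [0.2, -0.2, -0.3]
opening: 0.058
gripper_force: 0.0
```

Run:
```python
from h import *
shot('wrist');shot('wrist');print(read_state()['tool_pos'])
seq([(.42,-.22,.25,-84.7)])
```

```text
[0.52921565 0.01135745 0.23116638]
t 32.8 open 0.0582 F [-0.2  0.4 -0.2] q6 80
call 0 [np.float64(-13.2), np.float64(21.9), np.float64(-1.9), np.float64(0.4)] rows>= 7
end q6 est 57
```

>>> {"op": "play_rows", "data": {"targets": [-13, 22, -1.9, 0, -13, 22, -1.9, 0, -13, 22, -1.9, 0, -13, 22, -1.9, 0, -13, 22, -1.9, 0, -13, 22, -1.9, 0, -13, 22, -1.9, 0, -13, 22, -1.9, 0], "grip": 8}}

```text
t: 33.43
tool_pos: [0.4202, -0.2222, 0.2493]
orientation: [-3.137, -0.148, 0.004]
force: [-0.1, 0.7, 0.1]
opening: 0.0801
gripper_force: 0.0
```

>>> {"op": "play_rows", "data": {"targets": [0, 0, 0, 0, 0, 0, 0, 0, 0, 0, 0, 0, 0, 0, 0, 0]}}

```text
t: 33.77
tool_pos: [0.4226, -0.2191, 0.2507]
orientation: [-3.137, -0.159, 0.001]
force: [-0.3, -0.0, 0.0]
opening: 0.08
gripper_force: 0.0
```

Run:
```python
from h import *
c=shot('wrist','w_c4.png');o=castings(c);print(read_state()['tool_pos'])
for x,y,l,w,p in o: seq([(x,y,.09,p+90)])
```

```text
[325. 206.] x 0.4144 y -0.2232  long 64.9 wide 51.2 port yaw -91.4 portpx 68
[ 0.42255779 -0.21926004  0.25085062]
t 33.8 open 0.0799 F [ 0.3 -0.2  0.2] q6 51
call 0 [np.float64(-0.4), np.float64(0.2), np.float64(8.0), np.float64(-41.4)] rows>= 6
call 1 [np.float64(-0.4), np.float64(-0.2), np.float64(8.0), np.float64(-41.4)] rows>= 6
end q6 est -27
```

>>> {"op": "play_rows", "data": {"targets": [-0.4, 0.2, 8, -41.4, -0.4, 0.2, 8, -41.4, -0.4, 0.2, 8, -41.4, -0.4, 0.2, 8, -41.4, -0.4, 0.2, 8, -41.4, -0.4, 0.2, 8, -41.4]}}

```text
t: 34.32
tool_pos: [0.4185, -0.222, 0.1708]
orientation: [-2.875, -1.266, 0.0]
force: [0.4, 0.8, -0.8]
opening: 0.0804
gripper_force: 0.0
```

>>> {"op": "play_rows", "data": {"targets": [-0.4, -0.2, 8, -41.4, -0.4, -0.2, 8, -41.4, -0.4, -0.2, 8, -41.4, -0.4, -0.2, 8, -41.4, -0.4, -0.2, 8, -41.4, -0.4, -0.2, 8, -41.4, -0.4, -0.2, 8, -41.4]}}

```text
t: 34.9
tool_pos: [0.4144, -0.2237, 0.091]
orientation: [-2.244, -2.198, 0.0]
force: [-0.3, 0.0, 0.5]
opening: 0.0796
gripper_force: 0.0
```

>>> {"op": "play_rows", "data": {"targets": [0, 0, 3, 0, 0, 0, 6, 0, 0, 0, 8, 0, 0, 0, 8.6, 0, 0, 0, 8.6, 0, 0, 0, 8.6, 0, 0, 0, 8.6, 0]}}

```text
t: 35.48
tool_pos: [0.4154, -0.2251, 0.0069]
orientation: [2.25, 2.189, 0.001]
force: [0.7, -0.7, -0.1]
opening: 0.0803
gripper_force: 0.0
```

>>> {"op": "play_rows", "data": {"targets": [0, 0, 0, 0, 0, 0, 0, 0, 0, 0, 0, 0, 0, 0, 0, 0, 0, 0, 0, 0, 0, 0, 0, 0, 0, 0, 0, 0], "grip": 3}}

```text
t: 36.07
tool_pos: [0.4142, -0.2245, 0.0054]
orientation: [2.251, 2.191, 0.0]
force: [-1.7, 0.9, 2.9]
opening: 0.0492
gripper_force: 20.0
```

>>> {"op": "play_rows", "data": {"targets": [0, 0, -1, 0, 0, 0, -4, 0, 0, 0, -8, 0, 0, 0, -12, 0, 0, 0, -15, 0, 0, 0, -16, 0, 0, 0, -16, 0, 0, 0, -16, 0]}}

```text
t: 36.73
tool_pos: [0.4139, -0.2243, 0.1647]
orientation: [2.251, 2.192, -0.0]
force: [-0.1, 0.6, -3.1]
opening: 0.0492
gripper_force: 20.0
```

Run:
```python
from h import *
c=shot('wrist');c=shot('wrist')
X=box(-.0345,.041)
print(read_state()['tool_pos'],X);seq([(.52,-.1,.165,-45),(*X,.165,-84.4)])
```

```text
[ 0.41274701 -0.22348923  0.1625507 ] [0.51766376 0.09263771]
t 36.8 open 0.0493 F [-0.1  0.4 -1.4] q6 -33
call 0 [np.float64(12.6), np.float64(10.4), np.float64(-0.2), np.float64(43.5)] rows>= 7
call 1 [np.float64(13.5), np.float64(-13.8), np.float64(-0.0), np.float64(39.4)] rows>= 6
end q6 est 95
```

>>> {"op": "play_rows", "data": {"targets": [12.6, 10.4, -0.2, 43.5, 12.6, 10.4, -0.2, 43.5, 12.6, 10.4, -0.2, 43.5, 12.6, 10.4, -0.2, 43.5, 12.6, 10.4, -0.2, 43.5, 12.6, 10.4, -0.2, 43.5, 12.6, 10.4, -0.2, 43.5]}}

```text
t: 37.42
tool_pos: [0.5204, -0.0994, 0.1639]
orientation: [-2.902, -1.194, 0.006]
force: [-0.4, 0.4, -1.7]
opening: 0.0492
gripper_force: 20.0
```

>>> {"op": "play_rows", "data": {"targets": [13.5, -13.8, 0, 39.4, 13.5, -13.8, 0, 39.4, 13.5, -13.8, 0, 39.4, 13.5, -13.8, 0, 39.4, 13.5, -13.8, 0, 39.4, 13.5, -13.8, 0, 39.4, 13.5, -13.8, 0, 39.4]}}

```text
t: 38.0
tool_pos: [0.5174, 0.0942, 0.1642]
orientation: [-3.138, -0.149, 0.008]
force: [-0.5, 0.3, -0.9]
opening: 0.0491
gripper_force: 20.0
```

>>> {"op": "play_rows", "data": {"targets": [0, 0, 0, 0, 0, 0, 0, 0, 0, 0, 0, 0, 0, 0, 0, 0]}}

```text
t: 38.33
tool_pos: [0.5193, 0.0906, 0.1668]
orientation: [3.138, 0.153, -0.001]
force: [-0.4, -0.1, -1.5]
opening: 0.049
gripper_force: 20.0
```

Run:
```python
from h import *
c=shot('wrist','w_box2.png')
X=box(-.0345,.041)
print(read_state()['tool_pos']);seq([(*X,.0315,-84.4)])
```

```text
[0.5194055  0.09072434 0.16695842]
t 38.4 open 0.0493 F [ 0.2 -0.5 -2. ] q6 89
call 0 [np.float64(-0.2), np.float64(-0.2), np.float64(13.5), np.float64(-0.0)] rows>= 4
end q6 est 95
```

>>> {"op": "play_rows", "data": {"targets": [-0.2, -0.2, 4, 0, -0.2, -0.2, 8, 0, -0.2, -0.2, 11, 0, -0.2, -0.2, 12.5, 0, -0.2, -0.2, 13.2, 0, -0.2, -0.2, 13.5, 0, -0.2, -0.2, 13.5, 0, -0.2, -0.2, 13.5, 0]}}

```text
t: 39.05
tool_pos: [0.5186, 0.0935, 0.0338]
orientation: [-3.138, -0.153, -0.004]
force: [0.5, -0.4, -1.1]
opening: 0.049
gripper_force: 20.0
```

>>> {"op": "play_rows", "data": {"targets": [0, 0, 0, 0, 0, 0, 0, 0, 0, 0, 0, 0, 0, 0, 0, 0]}}

```text
t: 39.38
tool_pos: [0.5177, 0.0937, 0.0329]
orientation: [-3.138, -0.153, -0.002]
force: [0.4, -0.4, -2.0]
opening: 0.0491
gripper_force: 20.0
```

>>> {"op": "play_rows", "data": {"targets": [0, 0, 0, 0, 0, 0, 0, 0, 0, 0, 0, 0], "grip": 5.9}}

```text
t: 39.63
tool_pos: [0.5173, 0.0937, 0.0323]
orientation: [-3.138, -0.153, -0.0]
force: [-0.3, -0.0, -0.8]
opening: 0.0584
gripper_force: 0.0
```

>>> {"op": "play_rows", "data": {"targets": [0, 0, -2, 0, 0, 0, -5, 0, 0, 0, -9, 0, 0, 0, -13, 0, 0, 0, -17, 0, 0, 0, -21, 0, 0, 0, -21, 0, 0, 0, -21, 0]}}

```text
t: 40.3
tool_pos: [0.5192, 0.0938, 0.2459]
orientation: [-3.138, -0.153, -0.011]
force: [-0.1, 0.7, -1.2]
opening: 0.0593
gripper_force: 0.0
```

Run:
```python
from h import *
shot('wrist');c=shot('wrist','w_box3.png');print(read_state()['tool_pos'])
seq([(.48,.29,.25,-84.4)])
```

```text
[0.51682043 0.09361157 0.24132579]
t 40.4 open 0.0592 F [ 0.8 -0.5 -0.1] q6 89
call 0 [np.float64(-1.8), np.float64(-19.9), np.float64(-0.9), np.float64(-0.0)] rows>= 5
end q6 est 116
```

>>> {"op": "play_rows", "data": {"targets": [-1.8, -19.9, -1, 0, -1.8, -19.9, -1, 0, -1.8, -19.9, -1, 0, -1.8, -19.9, -1, 0, -1.8, -19.9, -1, 0, -1.8, -19.9, -1, 0, -1.8, -19.9, -1, 0], "grip": 8.5}}

```text
t: 40.98
tool_pos: [0.4782, 0.2912, 0.2495]
orientation: [3.136, 0.158, -0.006]
force: [0.2, -0.3, -0.8]
opening: 0.0847
gripper_force: 0.0
```

>>> {"op": "play_rows", "data": {"targets": [0, 0, 0, 0, 0, 0, 0, 0, 0, 0, 0, 0, 0, 0, 0, 0]}}

```text
t: 41.32
tool_pos: [0.4802, 0.2888, 0.2518]
orientation: [3.138, 0.15, -0.001]
force: [-0.7, -0.0, -0.1]
opening: 0.0847
gripper_force: 0.0
```

```bash
cat >> h.py <<'E'
def rolls(c):
    g=c['image'].astype(int);r,gg,b=g[...,0],g[...,1],g[...,2]
    m=((r>100)&(r-b>25)&(r-b<110)&(r-gg<60)&(r>=gg)).astype(np.uint8);m[268:]=0
    n,l,st,ce=cv2.connectedComponentsWithStats(cv2.morphologyEx(m,cv2.MORPH_CLOSE,np.ones((5,5))))
    for i in range(1,n):
        if st[i,4]<60: continue
        v,u=np.nonzero(l==i);P=np.array([px2w(c,a,d,.019)[:2] for a,d in zip(u,v)],np.float32)
        (x,y),rad=cv2.minEnclosingCircle(P*1000);print('px',ce[i].round(),'n',st[i,4],'xy %.4f %.4f r %.1f mm'%(x/1000,y/1000,rad))
E
python3 - <<'E'
from h import *
c=shot('wrist','w_r1.png');rolls(c);print(read_state()['tool_pos'])
a=c['image'][0:300,:,::-1];b=cv2.imread('pics/w_box3.png')[0:300]
cv2.imwrite('pics/m6.png',np.vstack([a,b]))
E
```

```text
px [272.  72.] n 524 xy 0.5916 0.3449 r 19.6 mm
px [364. 145.] n 443 xy 0.5358 0.2535 r 19.6 mm
px [381. 248.] n 2510 xy 0.4329 0.2206 r 40.8 mm
px [568. 249.] n 239 xy 0.4525 0.0144 r 41.5 mm
[0.48026697 0.28894873 0.25204175]
```

View pics/m6.png

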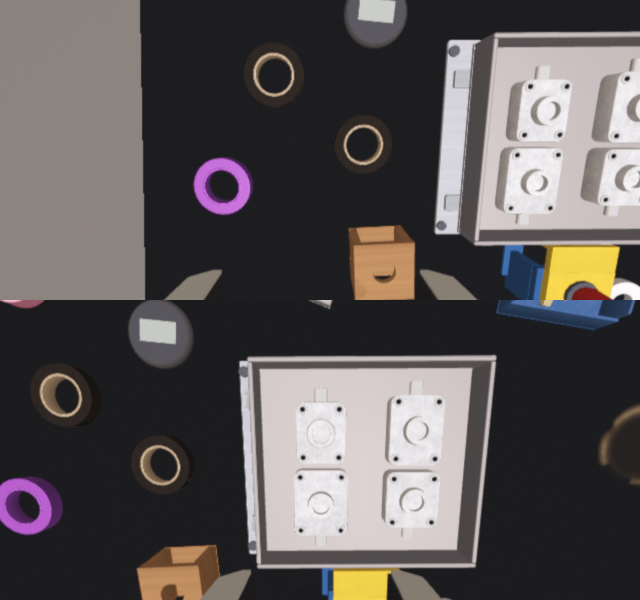

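The upper half shows the two black rolls at (273,75) and (364,145). The lower half shows all four castings upright in the box with their bosses at (321,133), (417,131), (321,203) and (412,201). Each roll goes across a far/near boss pair.

Run:
```python
from h import *
c=load('wrist')
s=dict(read_state());a=np.radians(-84.4)
Rt=np.array([[-np.sin(a),np.cos(a),0],[np.cos(a),np.sin(a),0],[0,0,-1]]).T
T=np.eye(4);T[:3,:3]=Rt;T[:3,3]=[.51682,.09361,.24133];d=dict(c);d['cam_to_world']=T@c['T_tool_cam']
B=[px2w(d,u,v,.061)[:2] for u,v in((321,133),(321,203),(417,131),(412,201))]
print(np.round(B,4),'mid L',(B[0]+B[1])/2,np.linalg.norm(B[0]-B[1]),'mid R',(B[2]+B[3])/2,np.linalg.norm(B[2]-B[3]))
seq([(.5358,.2535,.08,-84.4),(.5358,.2535,.004,-84.4)])
```

```text
[[0.5805 0.1005]
 [0.5209 0.0946]
 [0.5901 0.0202]
 [0.5305 0.015 ]] mid L [0.55069238 0.09751172] 0.05992469117196115 mid R [0.56029844 0.01763581] 0.05976661570001445
t 41.4 open 0.0852 F [0.3 0.2 0. ] q6 110
call 0 [np.float64(5.2), np.float64(4.1), np.float64(17.2), np.float64(-0.1)] rows>= 5
call 1 [np.float64(0.0), np.float64(0.0), np.float64(7.6), np.float64(-0.0)] rows>= 2
end q6 est 110
```

>>> {"op": "play_rows", "data": {"targets": [5.2, 4.1, 17.2, 0, 5.2, 4.1, 17.2, 0, 5.2, 4.1, 17.2, 0, 5.2, 4.1, 17.2, 0, 5.2, 4.1, 17.2, 0, 5.2, 4.1, 17.2, 0, 5.2, 4.1, 17.2, 0, 5.2, 4.1, 17.2, 0]}}

```text
t: 42.03
tool_pos: [0.5367, 0.2546, 0.0823]
orientation: [-3.137, -0.152, -0.004]
force: [-0.5, -0.8, 0.2]
opening: 0.0852
gripper_force: 0.0
```

>>> {"op": "play_rows", "data": {"targets": [0, 0, 3, 0, 0, 0, 6, 0, 0, 0, 7.5, 0, 0, 0, 7.6, 0, 0, 0, 7.6, 0, 0, 0, 7.6, 0]}}

```text
t: 42.53
tool_pos: [0.5376, 0.2553, 0.0072]
orientation: [-3.136, -0.153, -0.006]
force: [0.2, -0.2, 0.2]
opening: 0.085
gripper_force: 0.0
```

>>> {"op": "play_rows", "data": {"targets": [0, 0, 0, 0, 0, 0, 0, 0, 0, 0, 0, 0, 0, 0, 0, 0, 0, 0, 0, 0, 0, 0, 0, 0, 0, 0, 0, 0], "grip": 4.5, "grip_force": 10}}

```text
t: 43.12
tool_pos: [0.5359, 0.2542, 0.0045]
orientation: [-3.138, -0.153, -0.001]
force: [-0.7, -0.4, 4.7]
opening: 0.0556
gripper_force: 10.0
```

>>> {"op": "play_rows", "data": {"targets": [0, 0, -1, 0, 0, 0, -4, 0, 0, 0, -8, 0, 0, 0, -12, 0, 0, 0, -13, 0, 0, 0, -13, 0, 0, 0, -13, 0, 0, 0, -13, 0]}}

```text
t: 43.78
tool_pos: [0.5345, 0.2538, 0.1324]
orientation: [3.137, 0.153, -0.004]
force: [-0.2, -0.1, -1.1]
opening: 0.0555
gripper_force: 10.0
```

Run:
```python
from h import *
c=shot('wrist');c=shot('wrist')
print(read_state()['tool_pos']);seq([(.5507,.0975,.135,-84.4)])
```

```text
[0.53412517 0.25361619 0.13162332]
t 43.9 open 0.0557 F [ 0.5 -0.3 -0.3] q6 105
call 0 [np.float64(0.1), np.float64(15.7), np.float64(-0.3), np.float64(-0.0)] rows>= 4
end q6 est 94
```

>>> {"op": "play_rows", "data": {"targets": [0, 4, -0.3, 0, 0, 8, -0.3, 0, 0.1, 12, -0.3, 0, 0.1, 15, -0.3, 0, 0.1, 15.7, -0.3, 0, 0.1, 15.7, -0.3, 0, 0.1, 15.7, -0.3, 0, 0.1, 15.7, -0.3, 0]}}

```text
t: 44.55
tool_pos: [0.5513, 0.0992, 0.1363]
orientation: [-3.137, -0.154, 0.002]
force: [-0.1, 0.0, 0.2]
opening: 0.0554
gripper_force: 10.0
```

>>> {"op": "play_rows", "data": {"targets": [0, 0, 0, 0, 0, 0, 0, 0, 0, 0, 0, 0, 0, 0, 0, 0]}}

```text
t: 44.88
tool_pos: [0.5518, 0.0988, 0.1371]
orientation: [-3.138, -0.155, -0.0]
force: [0.2, -0.2, 0.3]
opening: 0.0558
gripper_force: 10.0
```

Run:
```python
from h import *
print(read_state()['tool_pos']);seq([(.5507,.0975,.0665,-84.4)])
```

```text
[0.55182467 0.09875353 0.13714761]
t 44.9 open 0.0558 F [ 0.2 -0.2  0.3] q6 89
call 0 [np.float64(-0.1), np.float64(0.1), np.float64(7.1), np.float64(0.0)] rows>= 2
end q6 est 94
```

>>> {"op": "play_rows", "data": {"targets": [-0.1, 0.3, 2, 0, -0.1, 0.3, 4, 0, -0.1, 0.3, 5.5, 0, -0.1, 0.3, 6.5, 0, -0.1, 0.3, 7, 0, -0.1, 0.3, 7.1, 0, -0.1, 0.3, 7.1, 0, -0.1, 0.3, 7.1, 0]}}

```text
t: 45.55
tool_pos: [0.5521, 0.0951, 0.0673]
orientation: [-3.138, -0.153, -0.003]
force: [0.6, -0.2, -0.8]
opening: 0.056
gripper_force: 10.0
```

>>> {"op": "play_rows", "data": {"targets": [0, 0, 0, 0, 0, 0, 0, 0, 0, 0, 0, 0, 0, 0, 0, 0]}}

```text
t: 45.88
tool_pos: [0.5515, 0.095, 0.0665]
orientation: [-3.138, -0.153, -0.001]
force: [0.7, -0.3, -0.7]
opening: 0.0555
gripper_force: 10.0
```

>>> {"op": "play_rows", "data": {"targets": [0, 0, 0, 0, 0, 0, 0, 0, 0, 0, 0, 0], "grip": 6.4}}

```text
t: 46.13
tool_pos: [0.5512, 0.0949, 0.0662]
orientation: [-3.138, -0.153, -0.0]
force: [-0.6, 0.0, 0.6]
opening: 0.0632
gripper_force: 0.0
```

>>> {"op": "play_rows", "data": {"targets": [0, 0, -1, 0, 0, 0, -3, 0, 0, 0, -6, 0, 0, 0, -9, 0, 0, 0, -13, 0, 0, 0, -17, 0, 0, 0, -18, 0, 0, 0, -18, 0]}}

```text
t: 46.8
tool_pos: [0.5538, 0.0952, 0.2525]
orientation: [-3.138, -0.153, -0.015]
force: [0.5, 0.5, 0.1]
opening: 0.0637
gripper_force: 0.0
```

Run:
```python
from h import *
shot('wrist');c=shot('wrist','w_box4.png');rolls(c)
print(read_state()['tool_pos']);seq([(.53,.33,.25,-84.4)])
```

```text
px [29. 25.] n 1390 xy 0.6888 0.3764 r 31.6 mm
px [554.  21.] n 1584 xy 0.7319 -0.0980 r 36.8 mm
px [535.  43.] n 136 xy 0.7152 -0.0855 r 6.3 mm
px [ 64. 134.] n 750 xy 0.5916 0.3445 r 19.6 mm
px [621. 149.] n 214 xy 0.6280 -0.1904 r 18.3 mm
px [592. 185.] n 98 xy 0.5928 -0.1723 r 11.1 mm
px [321. 217.] n 594 xy 0.5380 0.0946 r 22.9 mm
px [634. 211.] n 63 xy 0.5719 -0.2200 r 6.7 mm
[0.55137422 0.09496548 0.24662735]
t 46.9 open 0.0641 F [-0.2 -1.2 -0.4] q6 89
call 0 [np.float64(0.2), np.float64(-23.6), np.float64(-0.3), np.float64(-0.0)] rows>= 6
end q6 est 116
```

Roll 1 lies level on the bosses: its apparent core size matches a top height of about 0.08 m. Next is roll A.

Run:
```python
from h import *
seq([(.5916,.3447,.15,-84.4),(.5916,.3447,.08,-84.4),(.5916,.3447,.004,-84.4)])
```

```text
t 46.9 open 0.0641 F [-0.2 -1.2 -0.4] q6 89
call 0 [np.float64(6.4), np.float64(-24.5), np.float64(9.7), np.float64(-0.0)] rows>= 7
call 1 [np.float64(0.0), np.float64(0.0), np.float64(7.0), np.float64(-0.0)] rows>= 2
call 2 [np.float64(0.0), np.float64(0.0), np.float64(7.6), np.float64(-0.0)] rows>= 2
end q6 est 115
```

>>> {"op": "play_rows", "data": {"targets": [6.4, -24.5, 9.7, 0, 6.4, -24.5, 9.7, 0, 6.4, -24.5, 9.7, 0, 6.4, -24.5, 9.7, 0, 6.4, -24.5, 9.7, 0, 6.4, -24.5, 9.7, 0, 6.4, -24.5, 9.7, 0, 6.4, -24.5, 9.7, 0], "grip": 8.5}}

```text
t: 47.57
tool_pos: [0.5874, 0.3481, 0.1425]
orientation: [3.135, 0.159, -0.013]
force: [-0.2, 0.4, -0.2]
opening: 0.0848
gripper_force: 0.0
```

>>> {"op": "play_rows", "data": {"targets": [0, 0, 3, 0, 0, 0, 6, 0, 0, 0, 7, 0, 0, 0, 7, 0, 0, 0, 7, 0, 0, 0, 7, 0]}}

```text
t: 48.07
tool_pos: [0.592, 0.345, 0.0809]
orientation: [-3.137, -0.152, -0.003]
force: [0.3, 0.4, 0.4]
opening: 0.0851
gripper_force: 0.0
```

Run:
```python
from h import *
print(read_state()['tool_pos']);seq([(.5916,.3447,.004,-84.4)])
```

```text
[0.59201559 0.34496477 0.08094141]
t 48.1 open 0.0851 F [0.3 0.4 0.4] q6 110
call 0 [np.float64(-0.0), np.float64(0.0), np.float64(7.7), np.float64(-0.1)] rows>= 2
end q6 est 115
```

>>> {"op": "play_rows", "data": {"targets": [0, 0, 3, 0, 0, 0, 6, 0, 0, 0, 7.4, 0, 0, 0, 7.6, 0, 0, 0, 7.6, 0, 0, 0, 7.6, 0]}}

```text
t: 48.57
tool_pos: [0.5925, 0.3456, 0.0055]
orientation: [-3.137, -0.153, -0.004]
force: [-0.2, -0.2, 0.2]
opening: 0.0845
gripper_force: 0.0
```

>>> {"op": "play_rows", "data": {"targets": [0, 0, 0, 0, 0, 0, 0, 0, 0, 0, 0, 0, 0, 0, 0, 0, 0, 0, 0, 0, 0, 0, 0, 0, 0, 0, 0, 0], "grip": 4.5, "grip_force": 10}}

```text
t: 49.15
tool_pos: [0.5913, 0.3451, 0.0036]
orientation: [-3.138, -0.153, -0.001]
force: [-0.5, -2.0, 3.2]
opening: 0.0551
gripper_force: 10.0
```

>>> {"op": "play_rows", "data": {"targets": [0, 0, -1, 0, 0, 0, -4, 0, 0, 0, -8, 0, 0, 0, -12, 0, 0, 0, -14, 0, 0, 0, -14, 0, 0, 0, -14, 0, 0, 0, -14, 0]}}

```text
t: 49.82
tool_pos: [0.5904, 0.3447, 0.1421]
orientation: [3.137, 0.153, -0.002]
force: [-1.1, 0.1, -1.5]
opening: 0.0551
gripper_force: 10.0
```

Run:
```python
from h import *
c=shot('wrist');c=shot('wrist')
print(read_state()['tool_pos']);seq([(.575,.20,.145,-84.4),(.560,.0155,.145,-84.4)])
```

```text
[0.58964744 0.34430514 0.14045995]
t 49.9 open 0.0554 F [-0.5 -0.  -0.5] q6 110
call 0 [np.float64(-2.9), np.float64(14.2), np.float64(-0.5), np.float64(-0.0)] rows>= 4
call 1 [np.float64(-3.3), np.float64(18.2), np.float64(-0.0), np.float64(-0.0)] rows>= 5
end q6 est 86
```

Run:
```python
from h import *
seq([(.575,.20,.145,-40),(.560,.0150,.145,5.6)])
```

```text
t 49.9 open 0.0554 F [-0.5 -0.  -0.5] q6 110
call 0 [np.float64(-2.9), np.float64(14.2), np.float64(-0.5), np.float64(-44.4)] rows>= 7
call 1 [np.float64(-15.1), np.float64(10.7), np.float64(-0.0), np.float64(-45.6)] rows>= 7
end q6 est -4
```

>>> {"op": "play_rows", "data": {"targets": [-2.9, 14.2, -0.5, -44.4, -2.9, 14.2, -0.5, -44.4, -2.9, 14.2, -0.5, -44.4, -2.9, 14.2, -0.5, -44.4, -2.9, 14.2, -0.5, -44.4, -2.9, 14.2, -0.5, -44.4, -2.9, 14.2, -0.5, -44.4]}}

```text
t: 50.5
tool_pos: [0.5749, 0.1997, 0.1461]
orientation: [-2.843, -1.336, 0.005]
force: [0.5, 0.8, -0.7]
opening: 0.0555
gripper_force: 10.0
```

>>> {"op": "play_rows", "data": {"targets": [-15.1, 10.7, 0, -45.6, -15.1, 10.7, 0, -45.6, -15.1, 10.7, 0, -45.6, -15.1, 10.7, 0, -45.6, -15.1, 10.7, 0, -45.6, -15.1, 10.7, 0, -45.6, -15.1, 10.7, 0, -45.6, -15.1, 10.7, 0, -45.6]}}

```text
t: 51.17
tool_pos: [0.5596, 0.0157, 0.1462]
orientation: [-2.107, -2.327, 0.003]
force: [-0.4, 1.0, 0.4]
opening: 0.0554
gripper_force: 10.0
```

>>> {"op": "play_rows", "data": {"targets": [0, 0, 0, 0, 0, 0, 0, 0, 0, 0, 0, 0, 0, 0, 0, 0]}}

```text
t: 51.5
tool_pos: [0.5607, 0.0168, 0.1478]
orientation: [-2.111, -2.326, 0.001]
force: [0.5, -0.3, -0.4]
opening: 0.0557
gripper_force: 10.0
```

Run:
```python
from h import *
print(read_state()['tool_pos']);seq([(.560,.0150,.069,5.6)])
```

```text
[0.56072746 0.01682505 0.14784483]
t 51.5 open 0.0557 F [ 0.5 -0.3 -0.4] q6 -9
call 0 [np.float64(-0.2), np.float64(-0.1), np.float64(7.9), np.float64(-0.1)] rows>= 2
end q6 est -4
```

>>> {"op": "play_rows", "data": {"targets": [-0.2, -0.1, 2, 0, -0.2, -0.1, 4, 0, -0.2, -0.1, 6, 0, -0.2, -0.1, 7.3, 0, -0.2, -0.1, 7.8, 0, -0.2, -0.1, 7.9, 0, -0.2, -0.1, 7.9, 0, -0.2, -0.1, 7.9, 0]}}

```text
t: 52.17
tool_pos: [0.561, 0.0143, 0.0704]
orientation: [2.11, 2.326, 0.002]
force: [0.2, 0.1, -0.3]
opening: 0.0555
gripper_force: 10.0
```

>>> {"op": "play_rows", "data": {"targets": [0, 0, 0, 0, 0, 0, 0, 0, 0, 0, 0, 0, 0, 0, 0, 0]}}

```text
t: 52.5
tool_pos: [0.5603, 0.0143, 0.0696]
orientation: [2.11, 2.326, 0.001]
force: [-0.4, -0.2, -0.0]
opening: 0.0555
gripper_force: 10.0
```

>>> {"op": "play_rows", "data": {"targets": [0, 0, 0, 0, 0, 0, 0, 0, 0, 0, 0, 0], "grip": 6.6}}

```text
t: 52.75
tool_pos: [0.5601, 0.0143, 0.0692]
orientation: [2.111, 2.327, 0.0]
force: [0.2, -0.1, -0.0]
opening: 0.0653
gripper_force: 0.0
```

>>> {"op": "play_rows", "data": {"targets": [0, 0, -1, 0, 0, 0, -3, 0, 0, 0, -6, 0, 0, 0, -9, 0, 0, 0, -13, 0, 0, 0, -17, 0, 0, 0, -18, 0, 0, 0, -18, 0]}}

```text
t: 53.42
tool_pos: [0.5626, 0.0142, 0.2555]
orientation: [2.106, 2.321, 0.009]
force: [-0.6, 0.2, -0.5]
opening: 0.066
gripper_force: 0.0
```

Run:
```python
from h import *
shot('wrist');c=shot('wrist','w_box5.png');rolls(c)
print(read_state()['tool_pos']);seq([(.48,.0,.27,-84.4)])
```

```text
px [122.  45.] n 932 xy 0.3661 0.1395 r 19.8 mm
px [314. 111.] n 533 xy 0.5501 0.0974 r 22.9 mm
px [215. 158.] n 155 xy 0.4521 0.0420 r 34.7 mm
px [160. 148.] n 138 xy 0.4007 0.0460 r 14.3 mm
px [165. 175.] n 77 xy 0.4040 0.0237 r 12.0 mm
px [320. 213.] n 551 xy 0.5619 0.0035 r 23.2 mm
[0.5602415  0.01432544 0.24966862]
t 53.5 open 0.0662 F [ 0.3 -0.1  0.3] q6 -9
call 0 [np.float64(-0.3), np.float64(-4.1), np.float64(-1.0), np.float64(45.0)] rows>= 7
call 1 [np.float64(-3.1), np.float64(-2.6), np.float64(-1.0), np.float64(45.0)] rows>= 7
end q6 est 84
```

Run:
```python
from h import *
c=shot('wrist');im=c['image'].astype(int)
m=(im[...,0]>90)&(im[...,1]<.45*im[...,0])&(im[...,2]<.45*im[...,0]);v,u=np.nonzero(m)
print('red',u.mean(),v.mean(),px2w(c,np.median(u),np.median(v),.115)); rolls(c)
print(workorder.close_job())
```

```text
red 384.2664329535495 184.72538708735027 [0.71209568 0.06742759 0.115     ]
px [123.  45.] n 940 xy 0.3657 0.1391 r 19.9 mm
px [316. 111.] n 536 xy 0.5502 0.0974 r 22.9 mm
px [217. 160.] n 149 xy 0.4530 0.0416 r 34.6 mm
px [160. 148.] n 100 xy 0.4008 0.0445 r 15.0 mm
px [167. 174.] n 88 xy 0.4027 0.0290 r 11.8 mm
px [322. 213.] n 557 xy 0.5618 0.0036 r 23.2 mm
the job is handed in; nothing more can be done
None
```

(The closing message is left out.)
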